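Lay out a freeze-drying run

TASK

Lay out the samples for the freeze-drying run: stand the wide jar in the middle of the round black plate with the steel weight centred on its lid, and stand the small vial on the plate directly across from the probe, so that the jar is between the two and the vial is as far from the plate's middle as the probe is. On the steel pad go the undried controls: the white bottle in the middle of its right half and the flat dish to the left of it, in the middle of the left half (left and right as seen from the robot). Keep everything upright and leave the reagent bottle and the tube rack where they are.

Things in the scene. Friction and masses are not known exactly. Their poses are not given: they have to be found in the camera images.
- jar_mid (a point): Wide squat round sample jar, all white, with a flat screw lid: 60 mm diameter, 45 mm high. Starts upright on the bench. This point is its centre, half-way up (22.5 mm above its underside); z is up along its axis, x and y have no meaning.
- weight_mid (a point): Plain steel weight: a disc 36 mm in diameter and 16 mm high, sloping in to a small knob 16 mm across on top; 28 mm high in all. It keeps the jar's lid down. Starts upright on the bench. This point is its centre, 14 mm above its underside; z up.
- vial_mid (a point): Small clear glass vial with a white filling and a grey cap: 24 mm diameter, 50 mm high, the smallest in diameter of the loose things. Starts upright on the bench. This point is its centre, 25 mm above its underside; z up.
- bottle_mid (a point): Narrow white plastic bottle with shoulder and cap: body 34 mm in diameter up to 50 mm, cap 24 mm in diameter; 75 mm high in all. Starts upright on the bench. This point is its centre, 37.5 mm above its underside; z up.
- dish_mid (a point): Flat round white covered sample dish with a grey inset on top: 60 mm diameter over its cover (56 mm below the cover, whose edge begins 8 mm up), 18 mm high. Starts lid up on the bench. This point is its centre, 9 mm above its underside; z up.
- plate: Round black drying plate with a bright steel edge and a small bright dot in its middle, fixed on the bench: 190 mm diameter over the edge, black top 178 mm in diameter and flat, 8 mm above the bench. It lies on the left or the right of the work area. Origin at the centre of its underside; z up; its x axis points from the middle to the probe. The plate may be turned any way round.
- probe: Thin upright steel temperature probe with a white tip, fixed on the black plate 68 mm from its middle: foot 22 mm in diameter, rod 8 mm, top 60 mm above the plate. Origin at the centre of its foot's underside, on the plate's top; z up.
- pad: Flat rectangular stainless steel pad, fixed on the bench on the side where the plate is not: 180 mm long, 90 mm wide, top 6 mm above the bench. Origin at the centre of its underside; x across its width (roughly away from the robot), y along its length (roughly to the robot's left), z up. It is turned by up to 20 degrees. The middles of its left and right halves lie at y = +45 mm and y = -45 mm.
- reagent: Bystander: reagent jar with a black cap, 60 mm diameter, 75 mm high, with a paper label, standing at one outer side of the work. Origin at the centre of its underside. Leave it alone.
- rack: Bystander: grey tube rack 110 mm long (x), 60 mm wide (y), 42 mm high with its tube caps, standing at the other outer side of the work. Origin at the centre of its underside. Leave it alone.
Not all that is in view belongs to the job. What is shaped like the part that bears dish_mid but orange or pink is not meant.

How it is judged:
By the outcome, as a careful person would: the job done as asked, in the order asked, and still so for the second after the job is handed in, with the robot touching nothing.
It also fails if it takes over 141 s, if anything falls off the work surface, if the arm or the gripper's body presses on something with over 40 N, if the wrist force passes 120 N, or if a joint passes its speed limit or range.

ROBOT

A 6-joint arm with a two-finger parallel gripper is mounted at the origin on the work surface. World frame = base frame: x ahead of the robot, y to its left, z up, the work surface at z = 0. Lengths are in mm, angles in rad, forces in N, time in s.
With the tool pointing down it reaches from about 350 to 950 mm from the base axis. Payload 17.4 kg.
Tool frame: the origin (TCP) lies on the mounting face of the last link; the fingertips stand 186 mm ahead of it and the grasp point (between the pads) lies 167 mm ahead of it; z points along the fingers, x is the direction in which the jaws open and shut, and the axes are right-handed (so a half turn about z gives the same grasp; the last joint's range is limited). The gripper opens to 93 mm and grips with 3 to 60 N. Pads are 15 mm wide; open, the fingers measure 128 mm over their backs; the gripper's body (75 mm by 188 mm) begins 65 mm behind the grasp point.
Start: joints at [1.138, 0.116, 1.442, -0, 1.584, -0.038], TCP at [259.63, 623.078, 404.746] pointing down, gripper open.
Joint ranges: [-2.83, 2.83], [-0.83, 2.19], [0.07, 2.5], [-1.14, 4.28], [0.01, 3], [-2.97, 2.97]. Speed limits (rad/s): [1.89, 1.89, 2.22, 3.14, 3.14, 3.14].

INTERFACE

Orientations are given as a rotation vector (axis times angle).
In Python, from rig import read_state, read_camera, camera_info, sign_off gives the robot as it stands.
- The arm moves only by the tool apply_moves, never from a script. Its argument "rows" is a list of rows, each an object of numbers: "tx", "ty", "tz": the shift along the world's x, y, z in m; "spin": the turn about the world's z in degrees. In form: [{"tx": .., "ty": .., "tz": .., "spin": ..}, ...]. A call has 1 to 10 rows; each row is the pose to reach, as a shift and turn from the pose commanded when the call began; what a row does not reach only later rows make up. A row lasts 1/12 s, in which the tool goes at most 41.7 mm and 7.16 degrees, less where a joint would pass 70% of its speed; a pose out of reach is approached as far as the arm can. A call with a gripper value outside its range is refused whole. "gripper" is the finger opening in m, from 0 to 0.093, set as the call begins (left out, the last holds). The fingers move at their own pace and stop on an object; "grip_force" is the grip in N (left out, the last holds). Time passes only in rows, so rows that repeat a pose let the fingers close. It gives the time, the measured TCP pose, the force and the opening at its end, in the units of the state.
- read_state(): the state, without advancing time (a new reading comes with each control period).
- read_camera(name): name is "scene" or "top" or "wrist"; returns the picture (480x640x3 uint8, blue, green, red); there is no depth.
- camera_info(name): a dict with "vfov" (degrees; the focal length in pixels is half the picture's height over the tangent of half this angle, whatever the lens; pixels are square), "cx", "cy" (the principal point, pixels), "k1" (the pictures are not rectified: a ray, as slopes to the right and down, at radius r is drawn at 1 + k1 r^2 times it, then the intrinsics apply), "R" (3x3) and "t" (3): a world point X has camera coordinates R X + t; the wrist camera has in their place "hand_eye" (4x4, takes a point from camera to tool coordinates, whose origin is the TCP and whose axes are the tool frame's). Camera axes: x right, y down, z forward; pixel columns grow to the right and rows downward; lengths in mm; the calibration is good to about 2 mm. A picture is of the moment at which its call begins: read the wrist's pose just before it. camera_info takes no time and is no camera call.
- sign_off(): hands the job in, once; it reports no verdict.
The state is a dict: "clock": time; "qpos": joint angles; "joint_velocities": joint speeds; "tau": joint torques, N m; "eef_pos": TCP position; "tool_rot": TCP orientation; "force": force on the tool from outside, world axes, zero at the start; "wrist_torque": the same for the moment, N m; "finger_gap": finger opening in mm.
Only numpy, scipy, OpenCV 4.12 (cv2) and the standard library are available. Lean on these libraries where they do the work, as an engineer would, in place of code of your own. Each camera call takes 0.05 s, during which the arm holds its last target.

## Working session

There is one attempt and no reset: what is moved stays moved. The work goes in short steps, Python scripts to look and compute and a tool call to move; the robot and the scene stay as the last step left them, time stands still between calls to the robot, and variables do not carry over. Pictures are saved under pics/ and viewed, and the job is handed in when it is done.

Besides the shell and the picture viewer there is one more tool, called by a JSON object that holds its "name" and its "arguments". apply_moves: Moves the arm, as the interface text tells. Its arguments: {"type":"object","properties":{"rows":{"type":"array"},"gripper":{"type":"number"},"grip_force":{"type":"number"}},"required":["rows"]}

```bash
ls; mkdir -p pics
python3 - <<'E'
from rig import *
import cv2
s=read_state(); print(s)
for n in ("scene","top","wrist"):
    print(n,camera_info(n))
    cv2.imwrite(f"pics/{n}0.png",read_camera(n))
E
```

```text
pics
{'clock': 0.0, 'qpos': array([ 1.13818220e+00,  1.16488608e-01,  1.44229213e+00, -3.37359114e-05,
        1.58400402e+00, -3.78317011e-02]), 'joint_velocities': array([ 2.18709571e-04,  1.22427662e-04,  1.43220073e-04,  9.17619169e-04,
        4.41434175e-04, -5.97266600e-05]), 'tau': array([ 4.38307092e-03, -7.21272111e+01, -6.22602153e+01,  7.81861274e-02,
        2.40594201e-02, -5.34523440e-05]), 'eef_pos': array([259.64374826, 623.07068368, 403.98660012]), 'tool_rot': array([ 2.61341304e+00,  1.74229096e+00, -1.56820864e-03]), 'force': array([ 0.21484459, -0.58711033, -0.11366535]), 'wrist_torque': array([ 0.02521572, -0.0306065 , -0.00134301]), 'finger_gap': 92.83159702945386}
scene {'vfov': 51.409238127071575, 'cx': 323.98307624643377, 'cy': 240.49251104789175, 'k1': 0.01335668151951016, 'R': array([[-0.58372473,  0.81170883, -0.01985487],
       [ 0.5511112 ,  0.37812622, -0.74383937],
       [-0.59627334, -0.44513968, -0.66806345]]), 't': array([ 293.31033739, -263.00245038, 1376.64690088])}
top {'vfov': 45.26597341043666, 'cx': 319.7644386660316, 'cy': 239.22055239588926, 'k1': -0.06306641905177961, 'R': array([[-0.01161553, -0.99983315,  0.01409788],
       [-0.99303721,  0.00988141, -0.11738597],
       [ 0.11722708, -0.01536322, -0.9929863 ]]), 't': array([   1.21664648,  526.15699428, 1131.86672263])}
wrist {'vfov': 63.92106810005434, 'cx': 316.65954205458286, 'cy': 239.8795588040735, 'k1': 0.0023392898748674515, 'hand_eye': array([[ 9.99999290e-01,  1.14222033e-03,  3.39725149e-04,
         2.57939384e-01],
       [-1.19156686e-03,  9.54644080e-01,  2.97746974e-01,
        -8.37238444e+01],
       [ 1.57760464e-05, -2.97747168e-01,  9.54644763e-01,
         1.94784621e+01],
       [ 0.00000000e+00,  0.00000000e+00,  0.00000000e+00,
         1.00000000e+00]])}
```

View pics/top0.png

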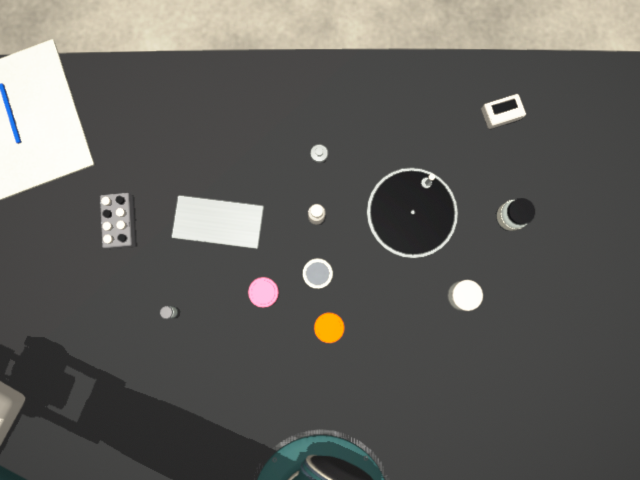

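View pics/scene0.png

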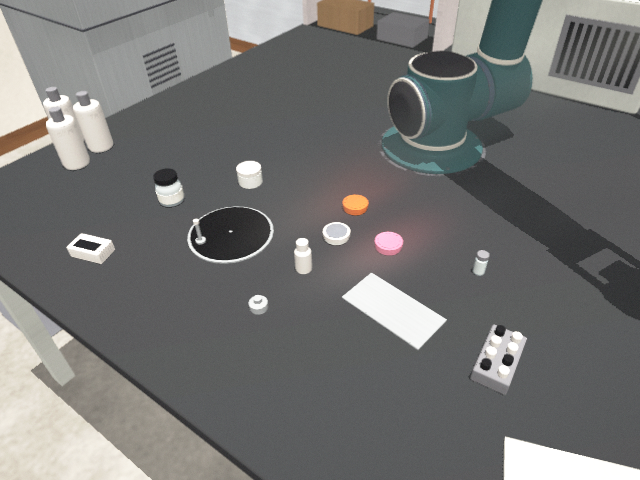

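The top view shows the weight at (319,153), bottle at (316,214), dish at (318,273), jar at (467,295) and vial at (168,312). The plate's dot is at (412,212), the probe foot near (427,183) and the pad near (218,222). The pink and orange dishes are decoys.

```bash
cat > h.py <<'E'
import numpy as np, cv2
from rig import *
from scipy.spatial.transform import Rotation as Ro
from scipy.optimize import least_squares
def cam(name,state=None):
    c=camera_info(name); f=240/np.tan(np.radians(c['vfov']/2))
    if name=='wrist':
        H=np.array(c['hand_eye']); T=np.eye(4); T[:3,:3]=Ro.from_rotvec(state['tool_rot']).as_matrix(); T[:3,3]=state['eef_pos']
        W=np.linalg.inv(T@H); R,t=W[:3,:3],W[:3,3]
    else: R,t=np.array(c['R']),np.array(c['t'])
    return dict(f=f,cx=c['cx'],cy=c['cy'],k=c['k1'],R=R,t=t)
def proj(c,X):
    X=np.atleast_2d(X)@c['R'].T+c['t']; s=X[:,:2]/X[:,2:]; r2=(s**2).sum(1,keepdims=True)
    return s*(1+c['k']*r2)*c['f']+[c['cx'],c['cy']]
def back(c,uv,z):
    d=(np.atleast_2d(uv).astype(float)-[c['cx'],c['cy']])/c['f']; s=d.copy()
    for _ in range(20): s=d/(1+c['k']*(s**2).sum(1,keepdims=True))
    D=np.c_[s,np.ones(len(s))]@c['R']; C=-c['R'].T@c['t']
    return (C+D*((z-C[2])/D[:,2])[:,None])[:,:2]
def circ(P,rad=None):
    def fit(P):
        f=lambda p: np.hypot(*(P-p[:2]).T)-(p[2] if rad is None else rad)
        return least_squares(f,[*P.mean(0),30],loss='soft_l1',f_scale=.5)
    r=fit(P); return r.x, np.sqrt((r.fun**2).mean())
def snap(name,tag):
    s=read_state(); im=read_camera(name); cv2.imwrite(f'pics/{tag}.png',im); return im,cam(name,s)
E
python3 - <<'E'
from h import *
im=cv2.imread('pics/top0.png'); sc=cv2.imread('pics/scene0.png')
a=cv2.resize(im[130:350,150:490],None,fx=2.35,fy=2.35,interpolation=cv2.INTER_CUBIC)
cv2.imwrite('pics/topz.png',a)
b=cv2.resize(sc[150:350,180:500],None,fx=2.5,fy=2.5,interpolation=cv2.INTER_CUBIC)
cv2.imwrite('pics/scz.png',b)
c=cam('top'); g=cv2.cvtColor(im,cv2.COLOR_BGR2GRAY)
for n,(u,v),z in [('weight',(319,153),28),('bottle',(316.5,213),75),('dish',(318,273),18),('jar',(467,295),45),('vial',(167,312),50),('plate',(412,212),8),('probefoot',(427,184),8),('probetop',(431.5,177),68),('pad',(218,222),6),('rack',(117,220),40),('reag',(520,211),75)]:
    print(n,back(c,[(u,v)],z)[0].round(1))
E
```

```text
weight [705.8  -5. ]
bottle [572.6   2. ]
dish [ 4.587e+02 -3.000e-01]
jar [ 409.8 -295.9]
vial [383.2 297.1]
plate [ 584.  -197.4]
probefoot [ 643.1 -230.9]
probetop [ 644.4 -228. ]
pad [567.1 205.4]
rack [568.2 404.5]
reag [ 573.3 -400.9]
```

View pics/topz.png

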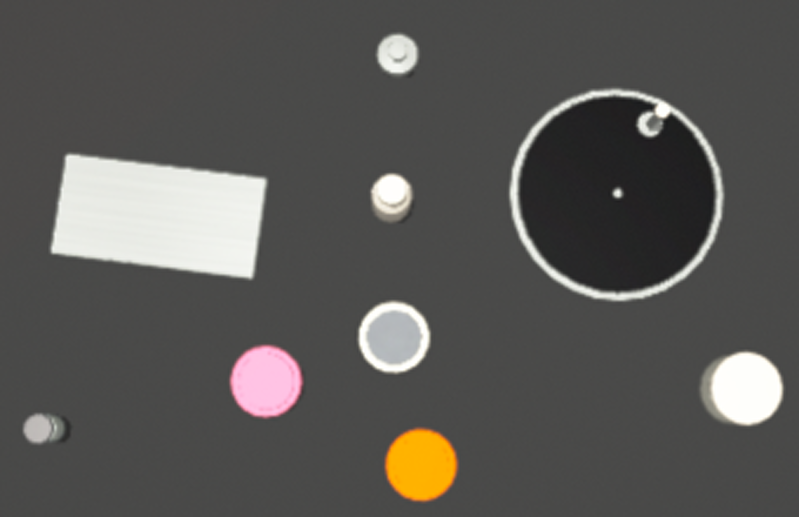

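View pics/scz.png

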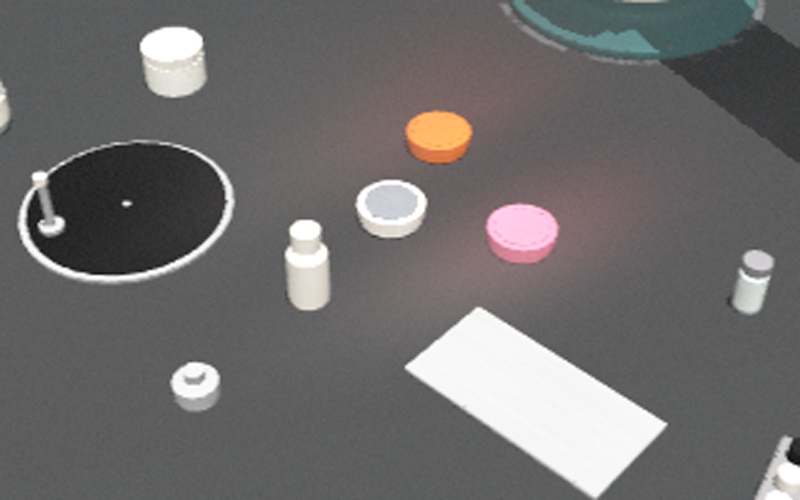

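View pics/wrist0.png

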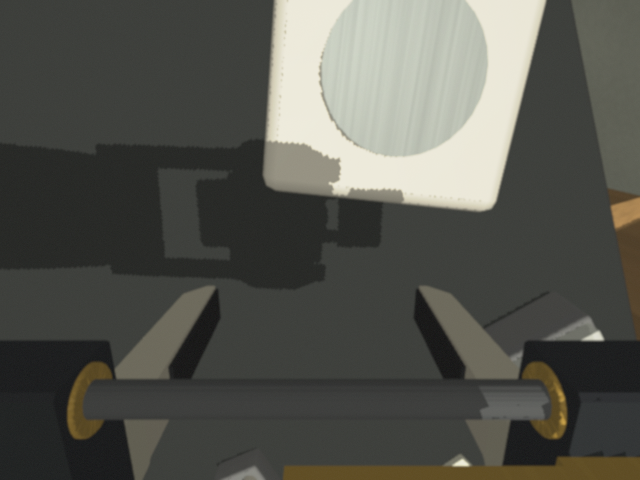

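```bash
cat > m.py <<'E'
from h import *
def edgepts(im,c,ctr,z,r,win=6,n=72,chan=None,sign=-1):
    """radial subpixel edge search about world circle; sign -1: bright inside->dark outside"""
    g=cv2.GaussianBlur(cv2.cvtColor(im,cv2.COLOR_BGR2GRAY),(0,0),.8).astype(np.float32)
    th=np.linspace(0,2*np.pi,n,endpoint=False); rr=np.arange(r-win,r+win+.01,.25)
    out=[]
    for t in th:
        X=np.c_[ctr[0]+rr*np.cos(t),ctr[1]+rr*np.sin(t),np.full(len(rr),z)]
        uv=proj(c,X).astype(np.float32)
        p=cv2.remap(g,uv[None,:,0].copy(),uv[None,:,1].copy(),cv2.INTER_LINEAR)[0]
        d=np.gradient(p)*sign; i=int(np.argmax(d))
        if d[i]>1.0 and 0<i<len(rr)-1:
            out.append(X[i,:2])
    return np.array(out)
def locate(im,c,ctr,z,r,win=8,sign=-1):
    for w in (win,win*.6,win*.4):
        P=edgepts(im,c,ctr,z,r,w,sign=sign); p,e=circ(P,r); ctr=p[:2]
    q,_=circ(P)
    return ctr,q[2],e,len(P)
E
python3 - <<'E'
from m import *
for cn in ('top','scene'):
    im=cv2.imread(f'pics/{cn}0.png'); c=cam(cn); print(cn)
    for n,x,z,r,s in [('weight',(705,-5),16,18,-1),('weightknob',(705,-5),28,8,-1),('bottlecap',(572,2),75,12,-1),('dish',(458,0),18,30,-1),('jar',(410,-296),45,30,-1),('vial',(383,297),50,12,-1),('plate in',(584,-197),8,89,1),('plate out',(584,-197),8,95,-1)]:
        try:
            p,q,e,k=locate(im,c,x,z,r,8,s); print(n,p.round(1),'freeR',round(q,1),'rms',round(e,2),k)
        except Exception as ex: print(n,ex)
E
```

```text
top
weight [710.2  -4.6] freeR 17.7 rms 0.66 72
weightknob [697.2  -7.4] freeR 180558.1 rms 1.56 30
bottlecap [569.2   1.9] freeR 14.3 rms 1.77 41
dish [458.9   1.2] freeR 30.4 rms 0.62 72
jar [ 410.1 -296.5] freeR 30.4 rms 0.69 72
vial [383.6 300. ] freeR 11.3 rms 0.96 67
plate in [ 584.4 -198.1] freeR 88.0 rms 1.2 71
plate out [ 584.1 -197.6] freeR 94.7 rms 0.49 72
scene
weight [711.3  -4. ] freeR 17.8 rms 0.61 72
weightknob [711.2  -4.1] freeR 7.8 rms 1.14 61
bottlecap [579.9   3.6] freeR 12.3 rms 0.88 70
dish [460.4   2.7] freeR 30.5 rms 1.02 67
jar [ 412.1 -294.8] freeR 30.7 rms 1.32 64
vial [385.1 301. ] freeR 11.3 rms 0.99 72
plate in [ 587.  -195.8] freeR 88.5 rms 1.13 71
plate out [ 587.8 -194.6] freeR 95.5 rms 1.18 65
```

{"name": "apply_moves", "arguments": {"rows": [{"tx": 0.02, "ty": -0.03, "tz": 0, "spin": -3}, {"tx": 0.19, "ty": -0.37, "tz": 0, "spin": -7}, {"tx": 0.19, "ty": -0.37, "tz": 0, "spin": -7}, {"tx": 0.19, "ty": -0.37, "tz": 0, "spin": -7}, {"tx": 0.19, "ty": -0.37, "tz": 0, "spin": -7}, {"tx": 0.19, "ty": -0.37, "tz": 0, "spin": -7}, {"tx": 0.19, "ty": -0.37, "tz": 0, "spin": -7}, {"tx": 0.19, "ty": -0.37, "tz": 0, "spin": -7}, {"tx": 0.19, "ty": -0.37, "tz": 0, "spin": -7}, {"tx": 0.19, "ty": -0.37, "tz": 0, "spin": -7}]}}

```text
clock: 0.98
eef_pos: [447.6, 255.7, 404.8]
tool_rot: [2.715, 1.58, 0.0]
force: [1.0, 0.7, 0.7]
finger_gap: 93.2
```

{"name": "apply_moves", "arguments": {"rows": [{"tx": 0.18, "ty": -0.37, "tz": 0, "spin": 0}, {"tx": 0.18, "ty": -0.37, "tz": 0, "spin": 0}, {"tx": 0.18, "ty": -0.37, "tz": 0, "spin": 0}, {"tx": 0.18, "ty": -0.37, "tz": 0, "spin": 0}, {"tx": 0.18, "ty": -0.37, "tz": 0, "spin": 0}, {"tx": 0.18, "ty": -0.37, "tz": 0, "spin": 0}, {"tx": 0.18, "ty": -0.37, "tz": 0, "spin": 0}, {"tx": 0.18, "ty": -0.37, "tz": 0, "spin": 0}, {"tx": 0.18, "ty": -0.37, "tz": 0, "spin": 0}, {"tx": 0.18, "ty": -0.37, "tz": 0, "spin": 0}]}}

```text
clock: 1.82
eef_pos: [627.9, -114.9, 404.4]
tool_rot: [-2.716, -1.579, 0.0]
force: [0.2, 2.0, -0.1]
finger_gap: 93.2
```

{"name": "apply_moves", "arguments": {"rows": [{"tx": 0.06, "ty": -0.14, "tz": 0, "spin": 0}, {"tx": 0.06, "ty": -0.14, "tz": 0, "spin": 0}, {"tx": 0.06, "ty": -0.14, "tz": 0, "spin": 0}, {"tx": 0.06, "ty": -0.14, "tz": 0, "spin": 0}, {"tx": 0.06, "ty": -0.14, "tz": 0, "spin": 0}, {"tx": 0.06, "ty": -0.14, "tz": 0, "spin": 0}]}}

```text
clock: 2.32
eef_pos: [687.6, -253.7, 403.5]
tool_rot: [-2.716, -1.577, 0.002]
force: [0.3, 0.6, -0.5]
finger_gap: 92.9
```

Run:
```python
from h import *
im,c=snap('wrist','w1'); s=read_state(); print(s['eef_pos'],s['tool_rot'],s['clock'])
for n,X in [('jar',(411,-296,45)),('plate',(585,-197,8)),('probe',(644,-230,8)),('probetop',(644,-230,68)),('reag',(573,-401,75)),('weight',(710,-4,28))]: print(n,proj(c,X)[0].round())
```

```text
[ 687.34071529 -252.53398971  404.0363586 ] [-2.71512643e+00 -1.57838879e+00  8.56700578e-04] 2.3667
jar [ 80. -73.]
plate [315.  82.]
probe [315. 158.]
probetop [315. 165.]
reag [ 89. 194.]
weight [579.  96.]
```

View pics/w1.png

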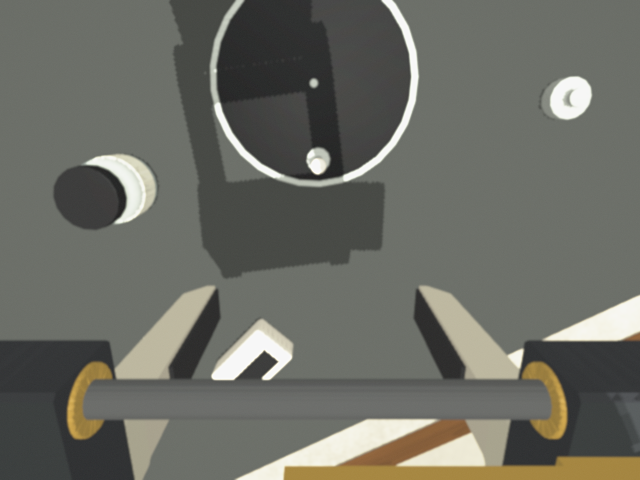

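The plate dot is at (314,83), the probe at (317,160), the weight at (568,98), and the reagent jar is untouched. I'll measure the plate, probe and weight here.

Run:
```python
from m import *
im=cv2.imread('pics/w1.png')
ss=[]
s=read_state()
s['eef_pos']=np.array([687.45,-253.1,403.9]);c=cam('wrist',s)
print('plate out',locate(im,c,(585,-197),8,95,8,-1))
print('plate in',locate(im,c,(585,-197),8,89,6,1))
print('weight',locate(im,c,(710,-4),16,18,8,-1)); print('knob',locate(im,c,(710,-4),28,8,6,-1))
g=im[60:200,280:350]
cv2.imwrite('pics/z.png',cv2.resize(g,None,fx=4,fy=4,interpolation=cv2.INTER_CUBIC))
d=cv2.cvtColor(im,cv2.COLOR_BGR2GRAY)[74:92,304:324].astype(float); d=np.clip(d-90,0,None); yy,xx=np.mgrid[74:92,304:324]
uv=((d*xx).sum()/d.sum(),(d*yy).sum()/d.sum()); print('dot',uv,back(c,[uv],8))
t=cv2.cvtColor(cv2.imread('pics/top0.png'),cv2.COLOR_BGR2GRAY)[207:218,407:418].astype(float); t=np.clip(t-70,0,None); yy,xx=np.mgrid[207:218,407:418]
uv=((t*xx).sum()/t.sum(),(t*yy).sum()/t.sum()); print('top dot',uv,back(cam('top'),[uv],8))
t0=cv2.imread('pics/top0.png')[170:194,415:445]; cv2.imwrite('pics/z2.png',cv2.resize(t0,None,fx=16,fy=16,interpolation=cv2.INTER_CUBIC))
```

```text
plate out (array([ 584.81480254, -197.6728396 ]), np.float64(94.4444524017517), np.float64(0.6311764838322254), 55)
plate in (array([ 583.79083011, -197.52042268]), np.float64(87.95386214322926), np.float64(0.9924649912454151), 55)
weight (array([710.53246301,  -3.74556989]), np.float64(18.261004721337574), np.float64(0.35532755870393207), 72)
knob (array([711.9306334 ,  -2.27246521]), np.float64(9.281226482186613), np.float64(1.3724351200043705), 37)
dot (np.float64(313.3692542437536), np.float64(82.58802212473775)) [[ 584.77501048 -197.87555598]]
top dot (np.float64(412.36814276272304), np.float64(211.7501652346332)) [[ 584.48270814 -198.15847165]]
```

View pics/z.png

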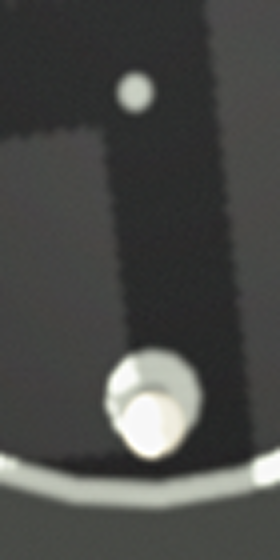

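View pics/z2.png

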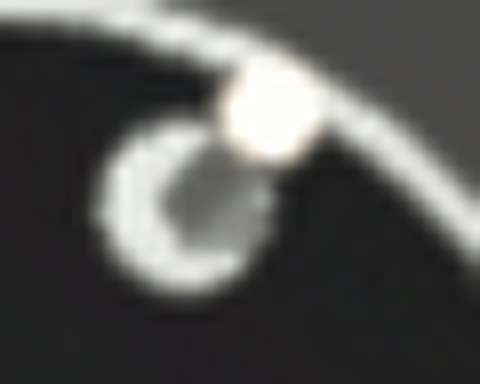

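Run:
```python
from m import *
s=read_state(); s['eef_pos']=np.array([687.45,-253.1,403.9]);c=cam('wrist',s)
P=np.array([584.7,-197.9])
for cc,uv,tip in ((c,(318.1,158.6),(317.9,165.5)),(cam('top'),(426.1,182.5),(431.4,176.3))):
    for z in (8,11,14):
        q=back(cc,[uv],z)[0]; d=q-P; print(z,q,np.hypot(*d),np.degrees(np.arctan2(d[1],d[0])))
    q=back(cc,[tip],68)[0]; d=q-P; print('tip',q,np.hypot(*d),np.degrees(np.arctan2(d[1],d[0])))
# pad
im=cv2.imread('pics/top0.png'); g=cv2.cvtColor(im,cv2.COLOR_BGR2GRAY)
g=cv2.resize(g[180:265,155:280],None,fx=8,fy=8,interpolation=cv2.INTER_CUBIC)
_,b=cv2.threshold(g,150,255,0); cs,_=cv2.findContours(b,0,1); k=max(cs,key=cv2.contourArea)[:,0].astype(float)
uv=(k+.5)/8-.5+[155,180]; W=back(cam('top'),uv,6).astype(np.float32)
r=cv2.minAreaRect(W); print('pad',r)
```

```text
8 [ 645.9662929  -227.59021852] 68.08133166665927 -25.855262291310027
11 [ 645.71770015 -227.46151295] 67.80149541152107 -25.848999750452435
14 [ 645.4691074  -227.33280739] 67.52165997311594 -25.842685300816722
tip [ 645.70806696 -227.87261822] 67.97309818817251 -26.164398430776277
8 [ 646.34543744 -229.10470434] 69.09336820788673 -26.848373007938857
11 [ 645.6919718  -228.48693322] 68.23181888376618 -26.633359033050965
14 [ 645.03850617 -227.86916209] 67.37125502067163 -26.412848942543967
tip [ 645.81315383 -227.84048319] 68.05328871593683 -26.101102395503407
pad ((568.698486328125, 207.29159545898438), (180.48214721679688, 90.73081970214844), 82.1827392578125)
```

{"name": "apply_moves", "arguments": {"rows": [{"tx": -0.16, "ty": -0.1, "tz": -0.05, "spin": 3.4}, {"tx": -0.16, "ty": -0.1, "tz": -0.05, "spin": 3.4}, {"tx": -0.16, "ty": -0.1, "tz": -0.05, "spin": 3.4}, {"tx": -0.16, "ty": -0.1, "tz": -0.05, "spin": 3.4}, {"tx": -0.16, "ty": -0.1, "tz": -0.05, "spin": 3.4}, {"tx": -0.16, "ty": -0.1, "tz": -0.05, "spin": 3.4}, {"tx": -0.16, "ty": -0.1, "tz": -0.05, "spin": 3.4}]}}

```text
clock: 2.95
eef_pos: [526.3, -351.8, 355.1]
tool_rot: [2.668, 1.658, 0.001]
force: [-0.1, 0.8, 0.6]
finger_gap: 92.9
```

```bash
cat >> m.py <<'E'
def look(tag,items):
    s=read_state(); im=read_camera('wrist'); s2=read_state(); cv2.imwrite(f'pics/{tag}.png',im)
    s['eef_pos']=(s['eef_pos']+s2['eef_pos'])/2; s['tool_rot']=s2['tool_rot'] if abs(s2['tool_rot'][0]-s['tool_rot'][0])>1 else (s['tool_rot']+s2['tool_rot'])/2
    c=cam('wrist',s); x=Ro.from_rotvec(s['tool_rot']).as_matrix()
    print('t',s2['clock'],'tcp',s['eef_pos'].round(1),'jaw hdg',np.degrees(np.arctan2(x[1,0],x[0,0])).round(2),'tilt',x[:2,2].round(4))
    for n,ctr,z,r in items:
        try:
            p,q,e,k=locate(im,c,ctr,z,r,8,-1); print(n,p.round(1),'freeR',round(q,1),'rms',round(e,2),k,'px',proj(c,[*p,z])[0].round())
        except Exception as ex: print(n,ex,proj(c,[*ctr,z]))
    return im,c
E
python3 - <<'E'
from m import *
look('w2',[('jar',(410,-296.5),45,30)])
E
```

```text
t 3.0 tcp [ 526.8 -351.6  355.3] jaw hdg 63.76 tilt [ 0.0008 -0.0002]
jar [ 411.3 -297. ] freeR 30.3 rms 0.78 71 px [313.  52.]
```

View pics/w2.png

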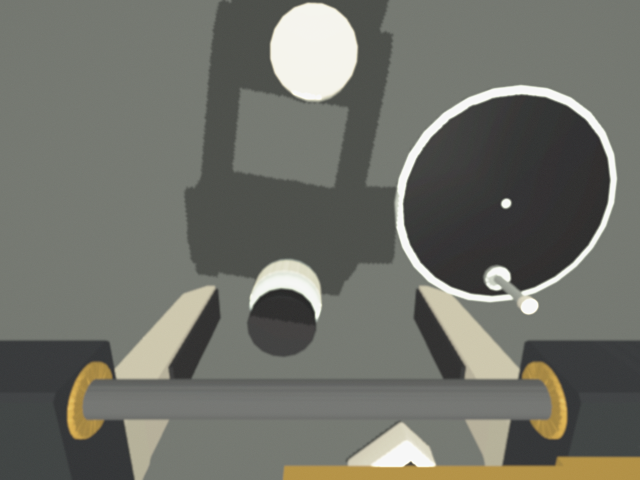

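{"name": "apply_moves", "arguments": {"rows": [{"tx": -0.116, "ty": 0.055, "tz": 0, "spin": 0}, {"tx": -0.116, "ty": 0.055, "tz": 0, "spin": 0}, {"tx": -0.116, "ty": 0.055, "tz": 0, "spin": 0}, {"tx": -0.116, "ty": 0.055, "tz": -0.02, "spin": 0}, {"tx": -0.116, "ty": 0.055, "tz": -0.06, "spin": 0}, {"tx": -0.116, "ty": 0.055, "tz": -0.1, "spin": 0}, {"tx": -0.116, "ty": 0.055, "tz": -0.135, "spin": 0}, {"tx": -0.116, "ty": 0.055, "tz": -0.155, "spin": 0}, {"tx": -0.116, "ty": 0.055, "tz": -0.163, "spin": 0}, {"tx": -0.116, "ty": 0.055, "tz": -0.163, "spin": 0}]}}

```text
clock: 3.83
eef_pos: [411.9, -296.4, 190.6]
tool_rot: [-2.664, -1.661, 0.001]
force: [-0.4, 0.7, 0.1]
finger_gap: 93.1
```

{"name": "apply_moves", "arguments": {"rows": [{"tx": 0, "ty": 0, "tz": 0, "spin": 0}, {"tx": 0, "ty": 0, "tz": 0, "spin": 0}, {"tx": 0, "ty": 0, "tz": 0, "spin": 0}, {"tx": 0, "ty": 0, "tz": 0, "spin": 0}, {"tx": 0, "ty": 0, "tz": 0, "spin": 0}, {"tx": 0, "ty": 0, "tz": 0, "spin": 0}, {"tx": 0, "ty": 0, "tz": 0, "spin": 0}, {"tx": 0, "ty": 0, "tz": 0, "spin": 0}], "gripper": 0.05, "grip_force": 20}}

```text
clock: 4.5
eef_pos: [411.4, -297.4, 192.3]
tool_rot: [2.667, 1.659, 0.0]
force: [-0.8, 1.5, 6.6]
finger_gap: 59.8
```

{"name": "apply_moves", "arguments": {"rows": [{"tx": 0, "ty": 0, "tz": 0.01, "spin": 0}, {"tx": 0, "ty": 0, "tz": 0.035, "spin": 0}, {"tx": 0.02, "ty": 0.012, "tz": 0.05, "spin": 0}, {"tx": 0.05, "ty": 0.029, "tz": 0.05, "spin": 0}, {"tx": 0.085, "ty": 0.049, "tz": 0.05, "spin": 0}, {"tx": 0.12, "ty": 0.069, "tz": 0.05, "spin": 0}, {"tx": 0.15, "ty": 0.086, "tz": 0.05, "spin": 0}, {"tx": 0.167, "ty": 0.096, "tz": 0.05, "spin": 0}, {"tx": 0.1732, "ty": 0.0992, "tz": 0.045, "spin": 0}, {"tx": 0.1732, "ty": 0.0992, "tz": 0.035, "spin": 0}]}}

```text
clock: 5.33
eef_pos: [585.6, -197.5, 227.4]
tool_rot: [2.665, 1.661, 0.001]
force: [0.0, -0.5, -1.6]
finger_gap: 59.6
```

Run:
```python
from m import *
im,c=snap('top','t1')
P=[read_state()['eef_pos']]
print(P)
print(locate(im,c,(584.7,-197.9),80,30,8))
cv2.imwrite('pics/t1z.png',cv2.resize(im[150:280,340:500],None,fx=4,fy=4))
```

```text
[array([ 584.07564034, -197.95380197,  224.18559875])]
(array([ 536.32564173, -190.47236992]), np.float64(31.5874675024228), np.float64(1.719629794547457), 17)
```

View pics/t1z.png

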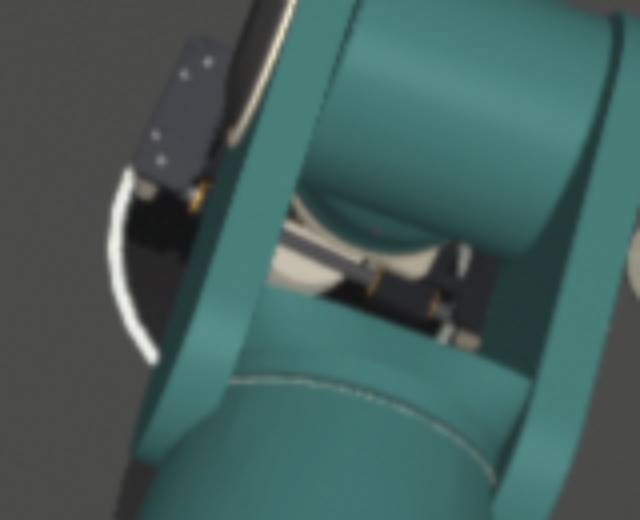

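The arm hides the jar in this view, so I'll lower, release, back off and check it then.

{"name": "apply_moves", "arguments": {"rows": [{"tx": 0, "ty": 0, "tz": -0.01, "spin": 0}, {"tx": 0, "ty": 0, "tz": -0.018, "spin": 0}, {"tx": 0, "ty": 0, "tz": -0.023, "spin": 0}, {"tx": 0, "ty": 0, "tz": -0.0255, "spin": 0}, {"tx": 0, "ty": 0, "tz": -0.0265, "spin": 0}, {"tx": 0, "ty": 0, "tz": -0.0265, "spin": 0}]}}

```text
clock: 5.88
eef_pos: [584.2, -198.6, 200.4]
tool_rot: [2.668, 1.659, -0.0]
force: [-0.6, 0.2, -0.6]
finger_gap: 59.9
```

{"name": "apply_moves", "arguments": {"rows": [{"tx": 0, "ty": 0, "tz": 0, "spin": 0}, {"tx": 0, "ty": 0, "tz": 0, "spin": 0}, {"tx": 0, "ty": 0, "tz": 0, "spin": 0}, {"tx": 0, "ty": 0, "tz": 0, "spin": 0}], "gripper": 0.085}}

```text
clock: 6.22
eef_pos: [584.5, -198.2, 200.4]
tool_rot: [2.667, 1.659, 0.0]
force: [-0.6, -0.8, -0.0]
finger_gap: 81.5
```

{"name": "apply_moves", "arguments": {"rows": [{"tx": 0, "ty": 0, "tz": 0.02, "spin": 0}, {"tx": 0, "ty": 0, "tz": 0.06, "spin": 0}, {"tx": 0, "ty": 0, "tz": 0.1, "spin": 0}, {"tx": 0.02, "ty": 0.03, "tz": 0.11, "spin": 0}, {"tx": 0.04, "ty": 0.06, "tz": 0.11, "spin": 0}, {"tx": 0.06, "ty": 0.095, "tz": 0.11, "spin": 0}, {"tx": 0.08, "ty": 0.13, "tz": 0.11, "spin": 0}, {"tx": 0.1, "ty": 0.16, "tz": 0.11, "spin": 0}, {"tx": 0.126, "ty": 0.194, "tz": 0.11, "spin": 0}, {"tx": 0.126, "ty": 0.194, "tz": 0.11, "spin": 0}]}}

```text
clock: 7.05
eef_pos: [712.9, 0.9, 309.7]
tool_rot: [-2.664, -1.664, -0.002]
force: [-0.2, 0.2, 0.1]
finger_gap: 85.0
```

Run:
```python
from m import *
im,c=snap('top','t2')
print(locate(im,c,(584.7,-197.9),53,30,8),locate(im,c,(584.7,-197.9),8,95,6))
im,c=look('w3',[('weight',(710,-4),16,18)])
```

```text
(array([ 582.85899341, -197.10204084]), np.float64(30.436489305759437), np.float64(0.7802475817248062), 72) (array([ 584.12126455, -197.51010638]), np.float64(94.6580232616677), np.float64(0.6255641855147389), 71)
t 7.15 tcp [711.5  -1.9 309.6] jaw hdg 63.94 tilt [-0.0006  0.0002]
weight [709.4  -6. ] freeR 18.8 rms 1.08 72 px [310. 238.]
```

View pics/t2.png

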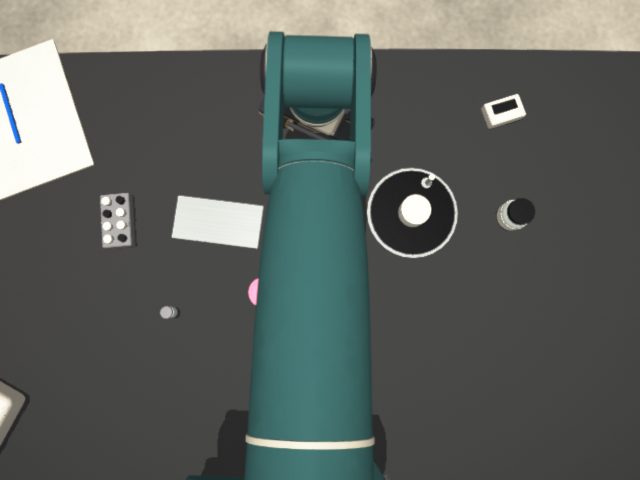

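View pics/w3.png

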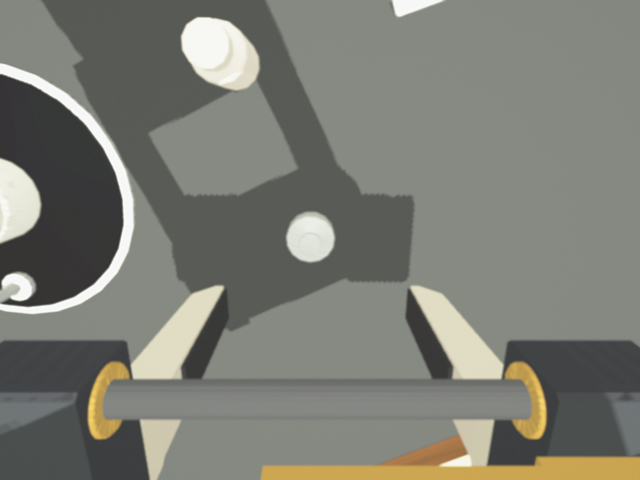

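Run:
```python
from m import *
im,c=look('w3b',[('weight',(710,-4),16,18),('bottlecap',(575,2),75,12)])
im,c=look('w3b',[('weight',(710,-4),16,18)])
```

```text
t 7.2 tcp [710.8  -3.3 309.7] jaw hdg 63.87 tilt [-0.0007 -0.0001]
weight [709.8  -5.7] freeR 18.7 rms 1.04 72 px [313. 238.]
bottlecap [578.4   0.9] freeR 11.9 rms 0.55 67 px [209.  43.]
t 7.25 tcp [710.4  -4.2 309.9] jaw hdg 63.8 tilt [-0.0006 -0.0002]
weight [709.9  -5.3] freeR 18.7 rms 1.05 72 px [315. 238.]
```

{"name": "apply_moves", "arguments": {"rows": [{"tx": 0, "ty": -0.0005, "tz": -0.03, "spin": 0}, {"tx": 0, "ty": -0.0005, "tz": -0.07, "spin": 0}, {"tx": 0, "ty": -0.0005, "tz": -0.1, "spin": 0}, {"tx": 0, "ty": -0.0005, "tz": -0.115, "spin": 0}, {"tx": 0, "ty": -0.0005, "tz": -0.121, "spin": 0}, {"tx": 0, "ty": -0.0005, "tz": -0.121, "spin": 0}]}}

```text
clock: 7.75
eef_pos: [710.3, -5.4, 188.9]
tool_rot: [-2.668, -1.658, 0.001]
force: [0.2, -0.3, -0.5]
finger_gap: 85.2
```

{"name": "apply_moves", "arguments": {"rows": [{"tx": 0, "ty": 0, "tz": 0, "spin": 0}, {"tx": 0, "ty": 0, "tz": 0, "spin": 0}, {"tx": 0, "ty": 0, "tz": 0, "spin": 0}, {"tx": 0, "ty": 0, "tz": 0, "spin": 0}, {"tx": 0, "ty": 0, "tz": 0, "spin": 0}, {"tx": 0, "ty": 0, "tz": 0, "spin": 0}, {"tx": 0, "ty": 0, "tz": 0, "spin": 0}, {"tx": 0, "ty": 0, "tz": 0, "spin": 0}], "gripper": 0.025, "grip_force": 30}}

```text
clock: 8.42
eef_pos: [710.5, -4.6, 189.3]
tool_rot: [2.667, 1.66, -0.0]
force: [-1.0, -0.8, -0.5]
finger_gap: 36.2
```

{"name": "apply_moves", "arguments": {"rows": [{"tx": 0, "ty": 0, "tz": 0.015, "spin": 0}, {"tx": 0, "ty": 0, "tz": 0.05, "spin": 0}, {"tx": -0.01, "ty": -0.015, "tz": 0.08, "spin": 0}, {"tx": -0.025, "ty": -0.038, "tz": 0.09, "spin": 0}, {"tx": -0.045, "ty": -0.069, "tz": 0.09, "spin": 0}, {"tx": -0.065, "ty": -0.099, "tz": 0.09, "spin": 0}, {"tx": -0.085, "ty": -0.13, "tz": 0.09, "spin": 0}, {"tx": -0.105, "ty": -0.161, "tz": 0.09, "spin": 0}, {"tx": -0.12, "ty": -0.184, "tz": 0.09, "spin": 0}, {"tx": -0.126, "ty": -0.193, "tz": 0.08, "spin": 0}]}}

```text
clock: 9.25
eef_pos: [583.1, -200.2, 272.2]
tool_rot: [2.666, 1.655, 0.003]
force: [0.2, -0.8, 0.5]
finger_gap: 34.8
```

{"name": "apply_moves", "arguments": {"rows": [{"tx": 0, "ty": 0, "tz": 0, "spin": 0}, {"tx": 0, "ty": 0, "tz": -0.01, "spin": 0}, {"tx": 0, "ty": 0, "tz": -0.015, "spin": 0}, {"tx": 0, "ty": 0, "tz": -0.02, "spin": 0}]}}

```text
clock: 9.58
eef_pos: [585.1, -196.6, 248.3]
tool_rot: [-2.666, -1.661, 0.0]
force: [-0.2, 0.1, -0.8]
finger_gap: 34.5
```

Run:
```python
from m import *
snap('scene','s2'); im=cv2.imread('pics/s2.png'); cv2.imwrite('pics/s2z.png',cv2.resize(im[120:280,130:330],None,fx=4,fy=3.75,interpolation=cv2.INTER_CUBIC))
for i in range(1): print(read_state()['eef_pos'])
```

```text
[ 584.87151947 -196.56390817  247.25006703]
```

View pics/s2z.png

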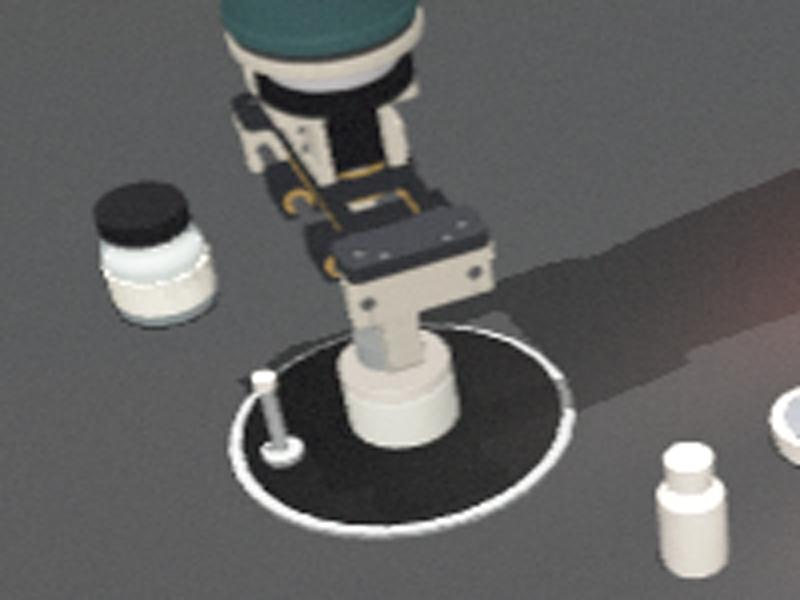

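Run:
```python
from m import *
im,c=snap('wrist','w4'); s=read_state(); print(s['eef_pos'],s['finger_gap'],s['clock'])
im=cv2.imread('pics/s2.png'); cv2.imwrite('pics/s2z.png',cv2.resize(im[175:245,200:260],None,fx=8,fy=8,interpolation=cv2.INTER_CUBIC))
```

```text
[ 584.86296819 -196.65918166  247.85714269] 34.737775633368955 9.6833
```

View pics/s2z.png

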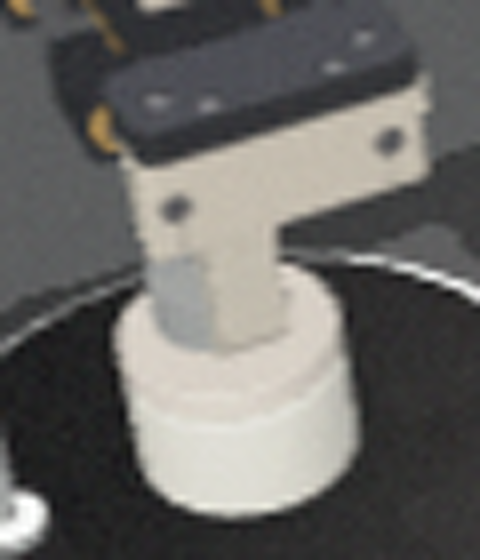

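View pics/w4.png

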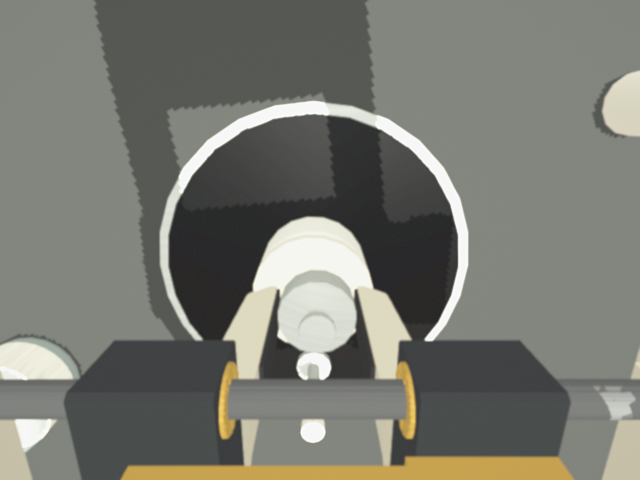

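Run:
```python
from m import *
s=read_state(); s['eef_pos']=np.array([584.86,-196.62,247.5]); c=cam('wrist',s); im=cv2.imread('pics/w4.png')
M=Ro.from_rotvec(s['tool_rot']).as_matrix()
cv2.imwrite('pics/w4z.png',cv2.resize(im[210:390,220:420],None,fx=4,fy=3.3,interpolation=cv2.INTER_CUBIC))
for dy in (0,-4,-8,-12):
    for zt in (10,16,28):
        for base in (59,):
            X=np.array([584.86,-196.62,0])+M[:,1]*dy; X[2]=base+zt; print(dy,zt,proj(c,X)[0].round(1))
print(M.round(3), 'jar', proj(c,[584.2,-197.7,53]))
for z in (59,61.5): 
  for sx in(-18,18): print('tipcorner',proj(c,np.array([584.86,-196.62,z+0.])+M[:,0]*sx-M[:,1]*7.5))
```

```text
0 10 [316.  311.5]
0 16 [315.9 317.9]
0 28 [315.9 332. ]
-4 10 [316.  303.6]
-4 16 [315.9 309.8]
-4 28 [315.9 323.4]
-8 10 [316.  295.6]
-8 16 [315.9 301.5]
-8 28 [315.9 314.7]
-12 10 [316.  287.5]
-12 16 [315.9 293.2]
-12 28 [315.9 305.9]
[[ 0.441  0.898 -0.002]
 [ 0.898 -0.441  0.001]
 [-0.    -0.002 -1.   ]] jar [[313.49123723 296.09085268]]
tipcorner [[278.40297401 287.45828281]]
tipcorner [[353.60288963 287.54239267]]
tipcorner [[277.89945863 289.64937483]]
tipcorner [[354.08760337 289.73445853]]
```

View pics/w4z.png

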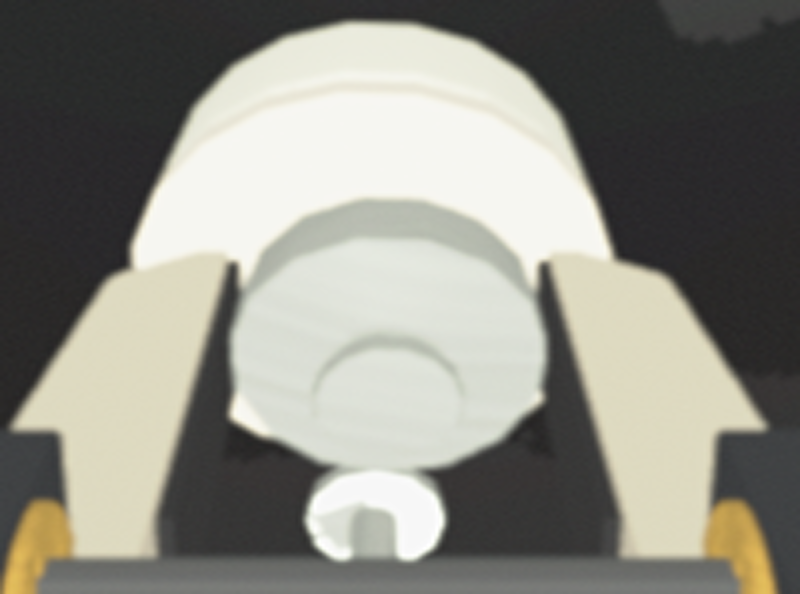

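{"name": "apply_moves", "arguments": {"rows": [{"tx": -0.0005, "ty": -0.0005, "tz": -0.001, "spin": 0}, {"tx": -0.0005, "ty": -0.0005, "tz": -0.002, "spin": 0}, {"tx": -0.0005, "ty": -0.0005, "tz": -0.003, "spin": 0}, {"tx": -0.0005, "ty": -0.0005, "tz": -0.004, "spin": 0}]}}

```text
clock: 10.02
eef_pos: [584.1, -198.0, 245.4]
tool_rot: [2.667, 1.66, 0.0]
force: [0.1, 0.1, -0.4]
finger_gap: 34.7
```

{"name": "apply_moves", "arguments": {"rows": [{"tx": 0, "ty": 0, "tz": -0.0005, "spin": 0}, {"tx": 0, "ty": 0, "tz": -0.001, "spin": 0}, {"tx": 0, "ty": 0, "tz": -0.001, "spin": 0}]}}

```text
clock: 10.27
eef_pos: [584.0, -198.2, 244.2]
tool_rot: [2.667, 1.66, 0.0]
force: [-0.4, 0.6, -0.3]
finger_gap: 34.6
```

{"name": "apply_moves", "arguments": {"rows": [{"tx": 0, "ty": 0, "tz": -0.0005, "spin": 0}, {"tx": 0, "ty": 0, "tz": -0.001, "spin": 0}, {"tx": 0, "ty": 0, "tz": -0.0013, "spin": 0}, {"tx": 0, "ty": 0, "tz": -0.0013, "spin": 0}, {"tx": 0, "ty": 0, "tz": -0.0013, "spin": 0}]}}

```text
clock: 10.68
eef_pos: [584.0, -198.1, 242.9]
tool_rot: [-2.667, -1.66, 0.0]
force: [0.9, -0.3, -1.3]
finger_gap: 34.7
```

Run:
```python
from m import *
snap('wrist','w5');s=read_state(); print(s['eef_pos'],s['finger_gap'],s['force'])
```

```text
[ 584.03328896 -198.14518469  242.93941135] 34.48065343237256 [ 0.24724553  0.91823148 -1.29370631]
```

View pics/w5.png

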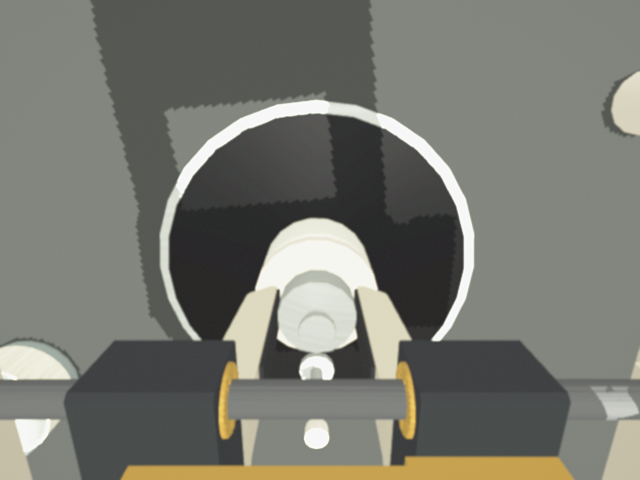

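{"name": "apply_moves", "arguments": {"rows": [{"tx": 0, "ty": 0, "tz": -0.0005, "spin": 0}, {"tx": 0, "ty": 0, "tz": -0.0008, "spin": 0}, {"tx": 0, "ty": 0, "tz": -0.0008, "spin": 0}]}}

```text
clock: 10.98
eef_pos: [584.1, -198.1, 242.3]
tool_rot: [2.667, 1.66, 0.0]
force: [-0.6, 0.0, 1.3]
finger_gap: 34.5
```

{"name": "apply_moves", "arguments": {"rows": [{"tx": 0, "ty": 0, "tz": 0, "spin": 0}, {"tx": 0, "ty": 0, "tz": 0, "spin": 0}, {"tx": 0, "ty": 0, "tz": 0, "spin": 0}, {"tx": 0, "ty": 0, "tz": 0, "spin": 0}, {"tx": 0, "ty": 0, "tz": 0, "spin": 0}], "gripper": 0.06}}

```text
clock: 11.4
eef_pos: [584.0, -198.2, 242.2]
tool_rot: [2.667, 1.66, 0.0]
force: [-0.0, -0.4, -0.2]
finger_gap: 59.3
```

{"name": "apply_moves", "arguments": {"rows": [{"tx": 0, "ty": 0, "tz": 0.01, "spin": 0}, {"tx": 0, "ty": 0, "tz": 0.04, "spin": 0}, {"tx": 0, "ty": 0, "tz": 0.08, "spin": 0}, {"tx": 0, "ty": 0, "tz": 0.1, "spin": 0}, {"tx": -0.04, "ty": 0.02, "tz": 0.1, "spin": 0}, {"tx": -0.07, "ty": 0.04, "tz": 0.1, "spin": 0}, {"tx": -0.1, "ty": 0.06, "tz": 0.1, "spin": 0}, {"tx": -0.11, "ty": 0.1, "tz": 0.1, "spin": 0}, {"tx": -0.11, "ty": 0.14, "tz": 0.1, "spin": 0}, {"tx": -0.11, "ty": 0.18, "tz": 0.1, "spin": 0}]}}

```text
clock: 12.23
eef_pos: [472.8, -16.9, 343.5]
tool_rot: [2.668, 1.657, 0.003]
force: [0.5, -0.2, -0.1]
finger_gap: 60.1
```

Run:
```python
from m import *
snap('scene','s3'); im=cv2.imread('pics/s3.png'); cv2.imwrite('pics/s3z.png',cv2.resize(im[120:280,130:330],None,fx=4,fy=3.75,interpolation=cv2.INTER_CUBIC))
print(locate(im,cam('scene'),(586,-196),53,30,8),locate(im,cam('scene'),(586,-196),69,18,6))
im,c=snap('top','t3')
print(locate(im,c,(584.7,-197.9),53,30,8),locate(im,c,(584.7,-197.9),69,18,6))
s=read_state(); print(s['eef_pos'],s['finger_gap'])
```

```text
(array([ 584.29560785, -196.04634277]), np.float64(30.626854080263325), np.float64(1.0713790598819743), 60) (array([ 585.00478843, -197.32594388]), np.float64(18.206907988623307), np.float64(1.041187158202031), 53)
(array([ 582.98968033, -197.08711244]), np.float64(30.430360478846595), np.float64(0.7700540746558792), 71) (array([ 587.13740098, -198.23173111]), np.float64(19.278331810441887), np.float64(1.2589266943462423), 30)
[473.42462593 -14.07486414 343.38026476] 59.96739554224041
```

View pics/s3z.png

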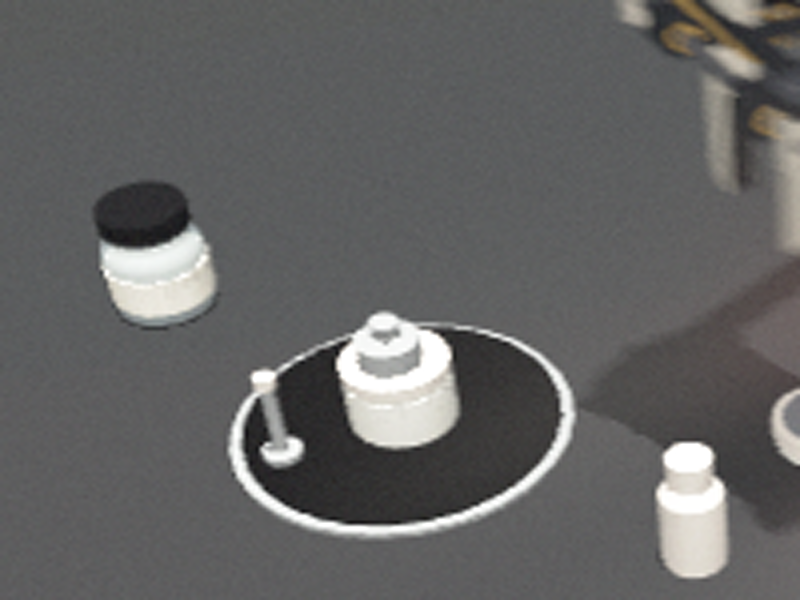

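View pics/t3.png

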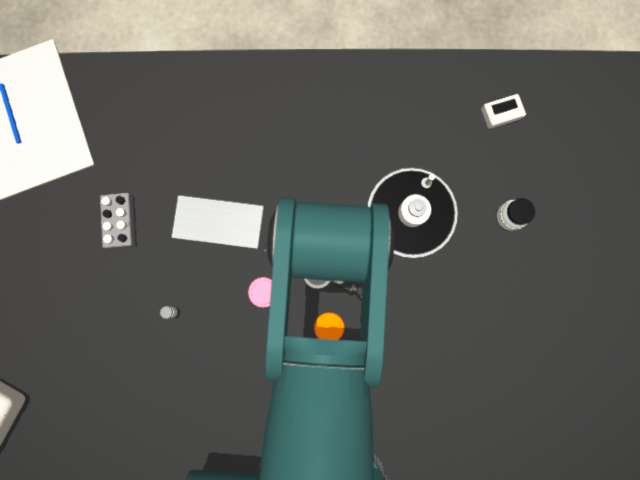

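Run:
```python
from m import *
im=cv2.imread('pics/t3.png'); c=cam('top')
S=14
z=cv2.resize(im[188:232,392:438],None,fx=S,fy=S,interpolation=cv2.INTER_CUBIC)
def dr(ctr,zz,r,col):
    t=np.linspace(0,2*np.pi,100); uv=proj(c,np.c_[ctr[0]+r*np.cos(t),ctr[1]+r*np.sin(t),np.full(100,zz)])
    cv2.polylines(z,[(((uv-[392,188])+.5)*S).astype(np.int32)],True,col,1)
J=(583,-197.1)
dr(J,53,30,(0,0,255)); dr(J,69,18,(0,255,0)); dr(J,81,8,(255,0,0))
cv2.imwrite('pics/t3z.png',z)
```

```text
(no output)
```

View pics/t3z.png

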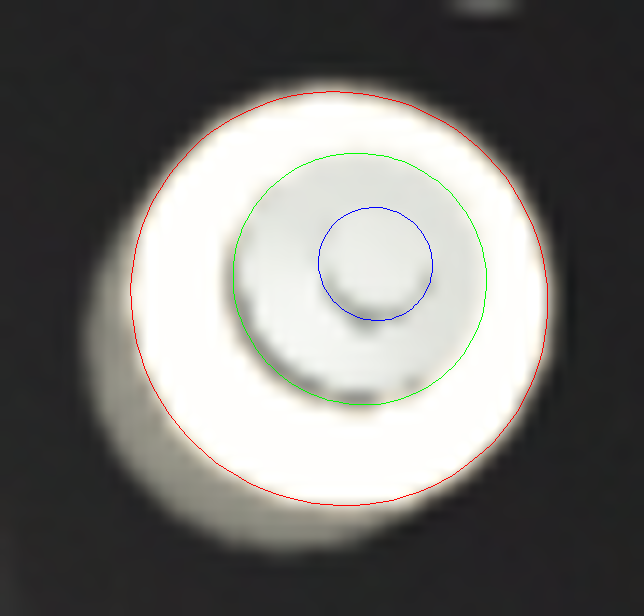

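{"name": "apply_moves", "arguments": {"rows": [{"tx": 0.009, "ty": 0.265, "tz": 0, "spin": 0}, {"tx": 0.009, "ty": 0.265, "tz": 0, "spin": 0}, {"tx": 0.009, "ty": 0.265, "tz": 0, "spin": 0}, {"tx": 0.009, "ty": 0.265, "tz": 0, "spin": 0}, {"tx": 0.009, "ty": 0.265, "tz": 0, "spin": 0}, {"tx": 0.009, "ty": 0.265, "tz": 0, "spin": 0}, {"tx": 0.009, "ty": 0.265, "tz": 0, "spin": 0}, {"tx": 0.009, "ty": 0.265, "tz": 0, "spin": 0}, {"tx": 0.009, "ty": 0.265, "tz": 0, "spin": 0}]}}

```text
clock: 13.08
eef_pos: [483.1, 247.1, 342.4]
tool_rot: [2.666, 1.662, -0.0]
force: [-0.1, -0.9, -0.3]
finger_gap: 60.1
```

Run:
```python
from m import *
im,c=look('w6',[('vial',(383.5,299.8),50,12)])
```

```text
t 13.1333 tcp [483.2 246.7 342.4] jaw hdg 63.83 tilt [-0.0001 -0.0004]
vial [384.  299.2] freeR 11.6 rms 0.41 72 px [322.  74.]
```

View pics/w6.png

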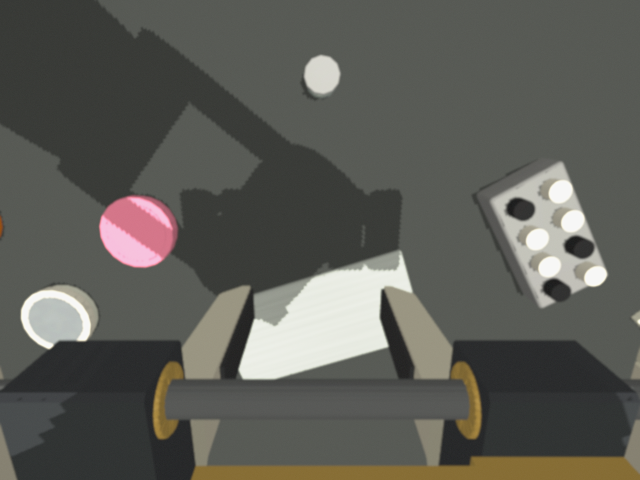

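{"name": "apply_moves", "arguments": {"rows": [{"tx": -0.035, "ty": 0.018, "tz": 0, "spin": 0}, {"tx": -0.07, "ty": 0.037, "tz": 0, "spin": 0}, {"tx": -0.0993, "ty": 0.0526, "tz": 0, "spin": 0}, {"tx": -0.0993, "ty": 0.0526, "tz": -0.01, "spin": 0}, {"tx": -0.0993, "ty": 0.0526, "tz": -0.04, "spin": 0}, {"tx": -0.0993, "ty": 0.0526, "tz": -0.08, "spin": 0}, {"tx": -0.0993, "ty": 0.0526, "tz": -0.115, "spin": 0}, {"tx": -0.0993, "ty": 0.0526, "tz": -0.14, "spin": 0}, {"tx": -0.0993, "ty": 0.0526, "tz": -0.1475, "spin": 0}, {"tx": -0.0993, "ty": 0.0526, "tz": -0.1475, "spin": 0}]}}

```text
clock: 13.97
eef_pos: [384.0, 298.2, 193.3]
tool_rot: [2.668, 1.658, -0.005]
force: [0.4, -0.1, 0.8]
finger_gap: 60.1
```

{"name": "apply_moves", "arguments": {"rows": [{"tx": 0, "ty": 0, "tz": 0, "spin": 0}, {"tx": 0, "ty": 0, "tz": 0, "spin": 0}, {"tx": 0, "ty": 0, "tz": 0, "spin": 0}, {"tx": 0, "ty": 0, "tz": 0, "spin": 0}, {"tx": 0, "ty": 0, "tz": 0, "spin": 0}, {"tx": 0, "ty": 0, "tz": 0, "spin": 0}, {"tx": 0, "ty": 0, "tz": 0, "spin": 0}, {"tx": 0, "ty": 0, "tz": 0, "spin": 0}], "gripper": 0.015, "grip_force": 15}}

```text
clock: 14.63
eef_pos: [383.8, 299.6, 195.1]
tool_rot: [2.667, 1.66, 0.001]
force: [-0.4, -0.1, 6.4]
finger_gap: 23.7
```

{"name": "apply_moves", "arguments": {"rows": [{"tx": 0, "ty": 0, "tz": 0.015, "spin": 0}, {"tx": 0, "ty": 0, "tz": 0.05, "spin": 0}, {"tx": 0.003, "ty": -0.01, "tz": 0.085, "spin": 0}, {"tx": 0.009, "ty": -0.03, "tz": 0.11, "spin": 0}, {"tx": 0.018, "ty": -0.06, "tz": 0.12, "spin": 0}, {"tx": 0.029, "ty": -0.097, "tz": 0.12, "spin": 0}, {"tx": 0.041, "ty": -0.136, "tz": 0.12, "spin": 0}, {"tx": 0.053, "ty": -0.175, "tz": 0.12, "spin": 0}, {"tx": 0.064, "ty": -0.214, "tz": 0.12, "spin": 0}, {"tx": 0.076, "ty": -0.253, "tz": 0.12, "spin": 0}]}}

```text
clock: 15.47
eef_pos: [459.6, 44.5, 314.8]
tool_rot: [2.667, 1.66, 0.001]
force: [0.1, 0.4, -0.0]
finger_gap: 23.6
```

{"name": "apply_moves", "arguments": {"rows": [{"tx": 0.0117, "ty": -0.039, "tz": 0, "spin": 0}, {"tx": 0.0234, "ty": -0.078, "tz": 0, "spin": 0}, {"tx": 0.0345, "ty": -0.115, "tz": 0, "spin": 0}, {"tx": 0.0441, "ty": -0.147, "tz": 0, "spin": 0}, {"tx": 0.0525, "ty": -0.175, "tz": 0, "spin": 0}, {"tx": 0.0588, "ty": -0.196, "tz": 0, "spin": 0}, {"tx": 0.0624, "ty": -0.209, "tz": -0.01, "spin": 0}, {"tx": 0.0639, "ty": -0.2145, "tz": -0.035, "spin": 0}, {"tx": 0.0639, "ty": -0.2145, "tz": -0.065, "spin": 0}, {"tx": 0.0639, "ty": -0.2145, "tz": -0.085, "spin": 0}]}}

```text
clock: 16.3
eef_pos: [523.0, -167.8, 226.3]
tool_rot: [-2.666, -1.658, 0.002]
force: [-0.3, 0.6, -1.5]
finger_gap: 23.7
```

{"name": "apply_moves", "arguments": {"rows": [{"tx": 0, "ty": 0, "tz": -0.006, "spin": 0}, {"tx": 0, "ty": 0, "tz": -0.011, "spin": 0}, {"tx": 0, "ty": 0, "tz": -0.015, "spin": 0}, {"tx": 0, "ty": 0, "tz": -0.018, "spin": 0}, {"tx": 0, "ty": 0, "tz": -0.02, "spin": 0}, {"tx": 0, "ty": 0, "tz": -0.02, "spin": 0}]}}

```text
clock: 16.8
eef_pos: [523.8, -168.0, 210.1]
tool_rot: [2.667, 1.66, 0.001]
force: [-0.4, -0.6, 0.3]
finger_gap: 24.3
```

Run:
```python
from m import *
im,c=snap('wrist','w7');s=read_state(); print(s['eef_pos'],s['finger_gap'],s['force'])
```

```text
[ 523.76728638 -167.99376403  210.20213765] 24.10589510935822 [ 0.52118888 -0.12075348 -0.01979725]
```

View pics/w7.png

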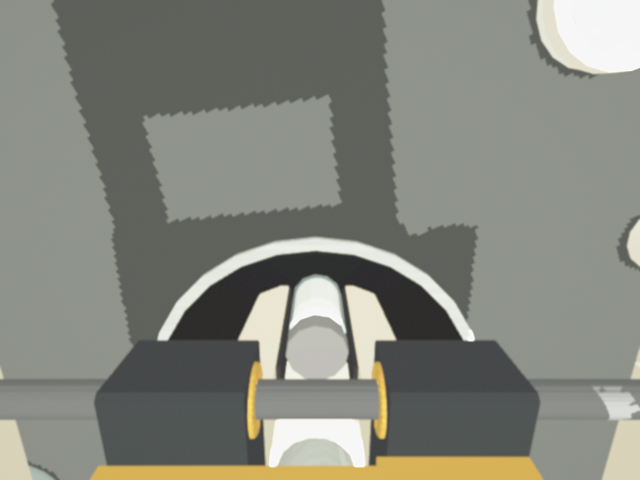

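{"name": "apply_moves", "arguments": {"rows": [{"tx": 0, "ty": 0, "tz": -0.003, "spin": 0}, {"tx": 0, "ty": 0, "tz": -0.005, "spin": 0}, {"tx": 0, "ty": 0, "tz": -0.0062, "spin": 0}, {"tx": 0, "ty": 0, "tz": -0.0067, "spin": 0}, {"tx": 0, "ty": 0, "tz": -0.0067, "spin": 0}]}}

```text
clock: 17.27
eef_pos: [523.7, -168.0, 203.1]
tool_rot: [2.667, 1.66, 0.0]
force: [-1.4, 0.7, 2.9]
finger_gap: 23.2
```

{"name": "apply_moves", "arguments": {"rows": [{"tx": 0, "ty": 0, "tz": 0, "spin": 0}, {"tx": 0, "ty": 0, "tz": 0, "spin": 0}, {"tx": 0, "ty": 0, "tz": 0, "spin": 0}, {"tx": 0, "ty": 0, "tz": 0, "spin": 0}, {"tx": 0, "ty": 0, "tz": 0, "spin": 0}], "gripper": 0.06}}

```text
clock: 17.68
eef_pos: [523.6, -168.0, 202.9]
tool_rot: [-2.667, -1.66, 0.0]
force: [-0.4, -0.4, -0.4]
finger_gap: 52.3
```

{"name": "apply_moves", "arguments": {"rows": [{"tx": 0, "ty": 0, "tz": 0.01, "spin": 0}, {"tx": 0, "ty": 0, "tz": 0.045, "spin": 0}, {"tx": 0, "ty": 0, "tz": 0.085, "spin": 0}, {"tx": 0, "ty": 0, "tz": 0.125, "spin": 0}, {"tx": 0.01, "ty": 0.025, "tz": 0.155, "spin": 6}, {"tx": 0.025, "ty": 0.06, "tz": 0.165, "spin": 12}, {"tx": 0.04, "ty": 0.095, "tz": 0.165, "spin": 18.5}, {"tx": 0.05, "ty": 0.13, "tz": 0.165, "spin": 18.5}, {"tx": 0.055, "ty": 0.168, "tz": 0.165, "spin": 18.5}, {"tx": 0.055, "ty": 0.168, "tz": 0.165, "spin": 18.5}]}}

```text
clock: 18.52
eef_pos: [579.0, 4.8, 368.7]
tool_rot: [-2.362, -2.071, -0.002]
force: [0.7, -0.4, -0.4]
finger_gap: 59.5
```

Run:
```python
from m import *
im,c=look('w8',[('cap',(577,2),75,12)])
im=snap('scene','s4')[0]; cv2.imwrite('pics/s4z.png',cv2.resize(im[120:280,130:330],None,fx=4,fy=3.75,interpolation=cv2.INTER_CUBIC))
im,c=snap('top','t4')
print('jar',locate(im,c,(584.7,-197.9),53,30,8),'vial',locate(im,c,(523.7,-168),58,12,6))
```

```text
t 18.5667 tcp [578.9   3.7 368.7] jaw hdg 82.49 tilt [0.0004 0.0009]
cap [578.8   0. ] freeR 11.8 rms 0.71 66 px [311. 238.]
jar (array([ 582.84148824, -196.97870632]), np.float64(30.500433163629825), np.float64(0.8392389467536087), 72) vial (array([ 523.13850049, -166.97566512]), np.float64(11.841041016297728), np.float64(0.9343793621419513), 63)
```

View pics/w8.png

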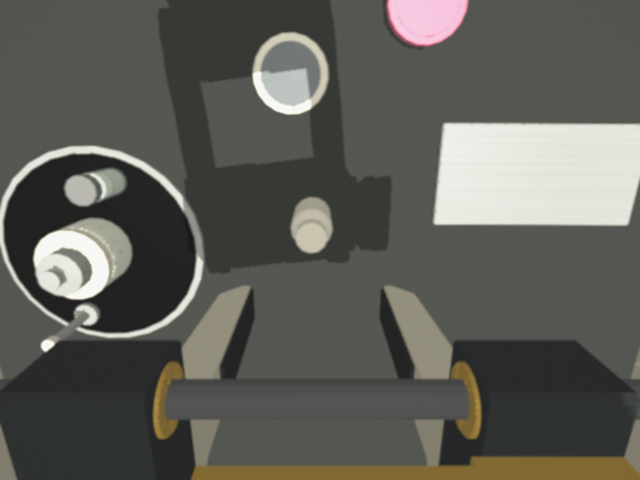

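View pics/s4z.png

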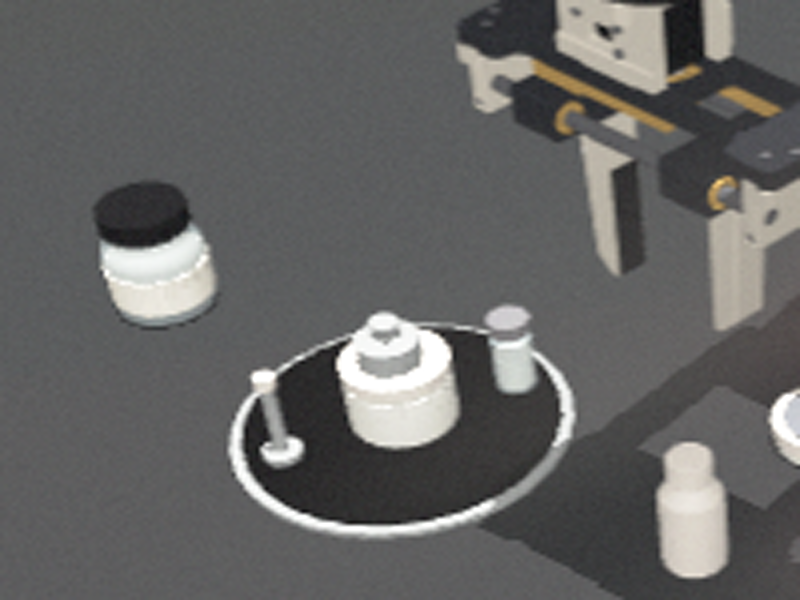

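Run:
```python
from m import *
im,c=look('w9',[('cap',(578,1),75,12),('dish',(459,1.5),18,30)])
im,c=look('w9',[('cap',(578,1),75,12),('dish',(459,1.5),18,30)])
g=cv2.cvtColor(im,cv2.COLOR_BGR2GRAY)[100:245,415:640]
g=cv2.resize(g,None,fx=4,fy=4,interpolation=cv2.INTER_CUBIC)
_,b=cv2.threshold(g,150,255,0); cs,_=cv2.findContours(b,0,1); k=max(cs,key=cv2.contourArea)[:,0].astype(float)
uv=(k+.5)/4-.5+[415,100]; W=back(c,uv,6).astype(np.float32); print(cv2.minAreaRect(W), W.min(0),W.max(0))
P=np.array([568.7,207.3])
im=cv2.imread('pics/t4.png')
```

```text
t 18.7167 tcp [ 5.785e+02 -2.000e-01  3.684e+02] jaw hdg 82.3 tilt [ 0.0003 -0.0003]
cap [579.    1.5] freeR 11.8 rms 0.75 68 px [319. 238.]
dish [459.2   0.5] freeR 30.1 rms 0.24 72 px [297.  74.]
t 18.7667 tcp [578.5  -0.7 368.4] jaw hdg 82.25 tilt [ 0.0003 -0.0003]
cap [579.1   1.7] freeR 11.8 rms 0.66 66 px [320. 238.]
dish [459.2   0.7] freeR 30.0 rms 0.21 72 px [298.  74.]
((569.208251953125, 206.6971435546875), (180.410888671875, 90.11328887939453), 82.1971435546875) [512.74304  111.664764] [625.5236  291.56512]
```

{"name": "apply_moves", "arguments": {"rows": [{"tx": 0.0005, "ty": 0.002, "tz": -0.03, "spin": 0}, {"tx": 0.0005, "ty": 0.002, "tz": -0.07, "spin": 0}, {"tx": 0.0005, "ty": 0.002, "tz": -0.11, "spin": 0}, {"tx": 0.0005, "ty": 0.002, "tz": -0.14, "spin": 0}, {"tx": 0.0005, "ty": 0.002, "tz": -0.16, "spin": 0}, {"tx": 0.0005, "ty": 0.002, "tz": -0.17, "spin": 0}, {"tx": 0.0005, "ty": 0.002, "tz": -0.1715, "spin": 0}, {"tx": 0.0005, "ty": 0.002, "tz": -0.1715, "spin": 0}]}}

```text
clock: 19.43
eef_pos: [579.3, 1.3, 197.1]
tool_rot: [2.367, 2.066, 0.0]
force: [-0.4, 0.7, 0.2]
finger_gap: 60.2
```

{"name": "apply_moves", "arguments": {"rows": [{"tx": 0, "ty": 0, "tz": 0, "spin": 0}, {"tx": 0, "ty": 0, "tz": 0, "spin": 0}, {"tx": 0, "ty": 0, "tz": 0, "spin": 0}, {"tx": 0, "ty": 0, "tz": 0, "spin": 0}, {"tx": 0, "ty": 0, "tz": 0, "spin": 0}, {"tx": 0, "ty": 0, "tz": 0, "spin": 0}, {"tx": 0, "ty": 0, "tz": 0, "spin": 0}], "gripper": 0.025, "grip_force": 20}}

```text
clock: 20.02
eef_pos: [579.3, 2.0, 197.1]
tool_rot: [2.365, 2.067, 0.001]
force: [-1.4, 0.1, 6.4]
finger_gap: 33.5
```

{"name": "apply_moves", "arguments": {"rows": [{"tx": 0, "ty": 0, "tz": 0.012, "spin": 0}, {"tx": 0, "ty": 0.003, "tz": 0.03, "spin": 0}, {"tx": -0.002, "ty": 0.02, "tz": 0.045, "spin": 0}, {"tx": -0.005, "ty": 0.05, "tz": 0.045, "spin": 0}, {"tx": -0.008, "ty": 0.085, "tz": 0.045, "spin": 0}, {"tx": -0.012, "ty": 0.118, "tz": 0.045, "spin": 0}, {"tx": -0.0145, "ty": 0.144, "tz": 0.045, "spin": 0}, {"tx": -0.0162, "ty": 0.157, "tz": 0.04, "spin": 0}, {"tx": -0.0162, "ty": 0.1607, "tz": 0.03, "spin": 0}, {"tx": -0.0162, "ty": 0.1607, "tz": 0.02, "spin": 0}]}}

```text
clock: 20.85
eef_pos: [562.9, 163.0, 215.9]
tool_rot: [2.364, 2.068, 0.0]
force: [-0.7, 0.0, -0.9]
finger_gap: 33.5
```

{"name": "apply_moves", "arguments": {"rows": [{"tx": 0, "ty": 0, "tz": -0.006, "spin": 0}, {"tx": 0, "ty": 0, "tz": -0.01, "spin": 0}, {"tx": 0, "ty": 0, "tz": -0.0125, "spin": 0}, {"tx": 0, "ty": 0, "tz": -0.0137, "spin": 0}, {"tx": 0, "ty": 0, "tz": -0.0137, "spin": 0}, {"tx": 0, "ty": 0, "tz": -0.0137, "spin": 0}]}}

```text
clock: 21.35
eef_pos: [563.2, 161.9, 203.2]
tool_rot: [2.367, 2.065, 0.0]
force: [-1.4, -1.8, 4.1]
finger_gap: 33.6
```

{"name": "apply_moves", "arguments": {"rows": [{"tx": 0, "ty": 0, "tz": 0, "spin": 0}, {"tx": 0, "ty": 0, "tz": 0, "spin": 0}, {"tx": 0, "ty": 0, "tz": 0, "spin": 0}, {"tx": 0, "ty": 0, "tz": 0, "spin": 0}, {"tx": 0, "ty": 0, "tz": 0.01, "spin": 0}, {"tx": 0, "ty": 0, "tz": 0.045, "spin": 0}, {"tx": 0, "ty": 0, "tz": 0.085, "spin": 0}, {"tx": 0, "ty": 0, "tz": 0.125, "spin": 0}, {"tx": -0.015, "ty": -0.025, "tz": 0.14, "spin": -7}, {"tx": -0.035, "ty": -0.055, "tz": 0.14, "spin": -14}], "gripper": 0.06}}

```text
clock: 22.18
eef_pos: [528.3, 108.2, 348.2]
tool_rot: [2.601, 1.758, 0.009]
force: [0.5, -1.0, -0.1]
finger_gap: 59.7
```

{"name": "apply_moves", "arguments": {"rows": [{"tx": -0.01, "ty": -0.01, "tz": 0, "spin": -7}, {"tx": -0.02, "ty": -0.03, "tz": 0, "spin": -14}, {"tx": -0.03, "ty": -0.05, "tz": 0, "spin": -21}, {"tx": -0.04, "ty": -0.07, "tz": 0, "spin": -28}, {"tx": -0.05, "ty": -0.09, "tz": 0, "spin": -35}, {"tx": -0.06, "ty": -0.1, "tz": 0, "spin": -42}, {"tx": -0.065, "ty": -0.105, "tz": 0, "spin": -49}, {"tx": -0.069, "ty": -0.107, "tz": 0, "spin": -56}, {"tx": -0.069, "ty": -0.107, "tz": 0, "spin": -63}, {"tx": -0.069, "ty": -0.107, "tz": 0, "spin": -70}], "gripper": 0.09}}

```text
clock: 23.02
eef_pos: [458.6, 0.5, 343.7]
tool_rot: [-3.141, 0.057, -0.002]
force: [-0.3, -0.3, 0.2]
finger_gap: 90.3
```

{"name": "apply_moves", "arguments": {"rows": [{"tx": 0, "ty": 0, "tz": 0, "spin": -6}, {"tx": 0, "ty": 0, "tz": 0, "spin": -6}, {"tx": 0, "ty": 0, "tz": 0, "spin": -6}]}}

```text
clock: 23.27
eef_pos: [458.8, 0.7, 343.3]
tool_rot: [-3.135, 0.206, -0.001]
force: [-0.2, -0.7, -0.7]
finger_gap: 90.4
```

Run:
```python
from m import *
im,c=look('w10',[('dish',(459.2,.7),18,30)])
im,c=look('w10',[('dish',(459.2,.7),18,30)])
im,c=snap('top','t5')
print('bottle cap',locate(im,c,(562,162),81,12,5))
print('bottle body',locate(im,c,(562,162),56,17,5))
cv2.imwrite('pics/t5z.png',cv2.resize(im[180:265,155:280],None,fx=6,fy=6,interpolation=cv2.INTER_CUBIC))
```

```text
t 23.3167 tcp [458.8   0.7 343.2] jaw hdg -7.5 tilt [0.0005 0.    ]
dish [459.2   1.5] freeR 30.2 rms 0.4 72 px [317. 225.]
t 23.3667 tcp [458.9   0.7 343.1] jaw hdg -7.5 tilt [0.0003 0.    ]
dish [459.2   1.6] freeR 30.2 rms 0.4 72 px [317. 225.]
bottle cap (array([562.47117775, 162.89324952]), np.float64(11.788407120744385), np.float64(0.5299077948867609), 40)
bottle body (array([562.8585851 , 162.47638714]), np.float64(14.591140481446182), np.float64(0.7552670404072045), 25)
```

View pics/w10.png

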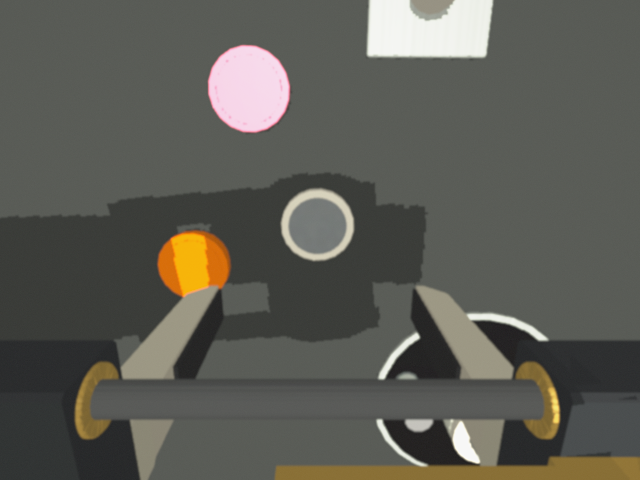

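View pics/t5z.png

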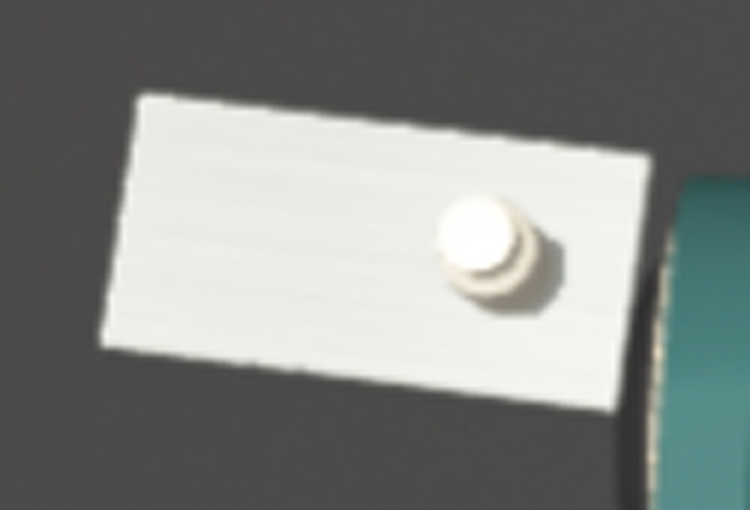

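{"name": "apply_moves", "arguments": {"rows": [{"tx": 0.0003, "ty": 0.0006, "tz": -0.03, "spin": 0}, {"tx": 0.0003, "ty": 0.0006, "tz": -0.07, "spin": 0}, {"tx": 0.0003, "ty": 0.0006, "tz": -0.105, "spin": 0}, {"tx": 0.0003, "ty": 0.0006, "tz": -0.13, "spin": 0}, {"tx": 0.0003, "ty": 0.0006, "tz": -0.147, "spin": 0}, {"tx": 0.0003, "ty": 0.0006, "tz": -0.153, "spin": 0}, {"tx": 0.0003, "ty": 0.0006, "tz": -0.155, "spin": 0}, {"tx": 0.0003, "ty": 0.0006, "tz": -0.155, "spin": 0}], "gripper": 0.075}}

```text
clock: 24.08
eef_pos: [459.5, 1.3, 188.3]
tool_rot: [-3.135, 0.21, -0.0]
force: [0.6, -0.2, -0.1]
finger_gap: 75.2
```

{"name": "apply_moves", "arguments": {"rows": [{"tx": 0, "ty": 0, "tz": 0, "spin": 0}, {"tx": 0, "ty": 0, "tz": 0, "spin": 0}, {"tx": 0, "ty": 0, "tz": 0, "spin": 0}, {"tx": 0, "ty": 0, "tz": 0, "spin": 0}, {"tx": 0, "ty": 0, "tz": 0, "spin": 0}, {"tx": 0, "ty": 0, "tz": 0, "spin": 0}], "gripper": 0.05, "grip_force": 25}}

```text
clock: 24.58
eef_pos: [459.6, 1.2, 188.8]
tool_rot: [-3.134, 0.211, -0.002]
force: [-1.2, 0.4, 6.4]
finger_gap: 59.2
```

{"name": "apply_moves", "arguments": {"rows": [{"tx": 0, "ty": 0, "tz": 0.01, "spin": 0}, {"tx": 0, "ty": 0, "tz": 0.035, "spin": 0}, {"tx": 0, "ty": 0, "tz": 0.07, "spin": 0}, {"tx": 0.004, "ty": 0.01, "tz": 0.1, "spin": 0}, {"tx": 0.013, "ty": 0.028, "tz": 0.115, "spin": 0}, {"tx": 0.025, "ty": 0.054, "tz": 0.115, "spin": 0}, {"tx": 0.039, "ty": 0.085, "tz": 0.115, "spin": 0}, {"tx": 0.054, "ty": 0.117, "tz": 0.115, "spin": 0}, {"tx": 0.069, "ty": 0.149, "tz": 0.115, "spin": 0}, {"tx": 0.083, "ty": 0.18, "tz": 0.115, "spin": 0}]}}

```text
clock: 25.42
eef_pos: [542.6, 183.1, 303.6]
tool_rot: [-3.134, 0.211, -0.001]
force: [-0.0, -0.3, -1.3]
finger_gap: 59.3
```

{"name": "apply_moves", "arguments": {"rows": [{"tx": 0.012, "ty": 0.026, "tz": 0, "spin": 0}, {"tx": 0.022, "ty": 0.048, "tz": 0, "spin": 0}, {"tx": 0.029, "ty": 0.063, "tz": 0, "spin": 0}, {"tx": 0.0325, "ty": 0.0702, "tz": -0.01, "spin": 0}, {"tx": 0.0325, "ty": 0.0702, "tz": -0.03, "spin": 0}, {"tx": 0.0325, "ty": 0.0702, "tz": -0.055, "spin": 0}, {"tx": 0.0325, "ty": 0.0702, "tz": -0.075, "spin": 0}, {"tx": 0.0325, "ty": 0.0702, "tz": -0.09, "spin": 0}, {"tx": 0.0325, "ty": 0.0702, "tz": -0.095, "spin": 0}, {"tx": 0.0325, "ty": 0.0702, "tz": -0.095, "spin": 0}]}}

```text
clock: 26.25
eef_pos: [574.5, 251.1, 206.6]
tool_rot: [3.134, -0.212, -0.003]
force: [0.1, 0.2, -1.3]
finger_gap: 59.5
```

Run:
```python
from m import *
im,c=look('w11',[])
s=read_state(); print(s['eef_pos'],s['finger_gap'],s['force'])
```

```text
t 26.3 tcp [574.6 251.1 207.3] jaw hdg -7.74 tilt [-0.001  -0.0004]
[574.80735336 251.23610391 208.0178188 ] 59.54391743935071 [ 0.20761863  0.04354853 -0.32310351]
```

View pics/w11.png

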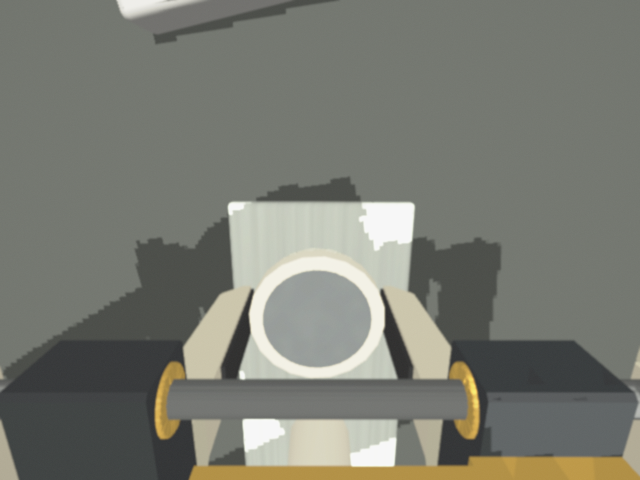

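{"name": "apply_moves", "arguments": {"rows": [{"tx": 0.0003, "ty": 0.0003, "tz": -0.004, "spin": 0}, {"tx": 0.0003, "ty": 0.0003, "tz": -0.008, "spin": 0}, {"tx": 0.0003, "ty": 0.0003, "tz": -0.0115, "spin": 0}, {"tx": 0.0003, "ty": 0.0003, "tz": -0.013, "spin": 0}, {"tx": 0.0003, "ty": 0.0003, "tz": -0.0137, "spin": 0}, {"tx": 0.0003, "ty": 0.0003, "tz": -0.0137, "spin": 0}, {"tx": 0.0003, "ty": 0.0003, "tz": -0.0137, "spin": 0}]}}

```text
clock: 26.88
eef_pos: [575.1, 251.8, 194.8]
tool_rot: [-3.134, 0.211, -0.001]
force: [-4.0, -1.2, 5.8]
finger_gap: 59.3
```

{"name": "apply_moves", "arguments": {"rows": [{"tx": 0, "ty": 0, "tz": 0, "spin": 0}, {"tx": 0, "ty": 0, "tz": 0, "spin": 0}, {"tx": 0, "ty": 0, "tz": 0, "spin": 0}, {"tx": 0, "ty": 0, "tz": 0, "spin": 0}], "gripper": 0.08}}

```text
clock: 27.22
eef_pos: [575.0, 251.8, 194.0]
tool_rot: [-3.134, 0.212, -0.0]
force: [0.8, -0.7, -0.3]
finger_gap: 78.9
```

{"name": "apply_moves", "arguments": {"rows": [{"tx": 0, "ty": 0, "tz": 0.01, "spin": 0}, {"tx": 0, "ty": 0, "tz": 0.04, "spin": 0}, {"tx": 0, "ty": 0, "tz": 0.08, "spin": 0}, {"tx": 0, "ty": 0, "tz": 0.12, "spin": 0}, {"tx": -0.02, "ty": -0.01, "tz": 0.15, "spin": 0}, {"tx": -0.05, "ty": -0.03, "tz": 0.16, "spin": 0}, {"tx": -0.08, "ty": -0.06, "tz": 0.16, "spin": 0}, {"tx": -0.1, "ty": -0.095, "tz": 0.16, "spin": 0}, {"tx": -0.12, "ty": -0.13, "tz": 0.16, "spin": 0}, {"tx": -0.14, "ty": -0.165, "tz": 0.16, "spin": 0}]}}

```text
clock: 28.05
eef_pos: [433.4, 85.8, 354.7]
tool_rot: [-3.134, 0.21, -0.002]
force: [0.8, -1.2, 0.1]
finger_gap: 79.4
```

{"name": "apply_moves", "arguments": {"rows": [{"tx": -0.02, "ty": -0.035, "tz": 0, "spin": 0}, {"tx": -0.03, "ty": -0.07, "tz": 0, "spin": 0}, {"tx": -0.03, "ty": -0.09, "tz": 0, "spin": 0}, {"tx": -0.03, "ty": -0.09, "tz": 0, "spin": 0}]}}

```text
clock: 28.38
eef_pos: [404.1, -5.9, 355.2]
tool_rot: [3.133, -0.216, 0.003]
force: [-0.0, 0.2, -0.3]
finger_gap: 79.8
```

Run:
```python
from m import *
im,c=snap('top','t6'); print(read_state()['clock'])
for n,x,z,r in [('jar',(584,-197.5),53,30),('vial',(523.7,-168),58,12),('cap',(563,162),81,12),('dish',(575,251.5),24,30),('plate',(584.5,-197.9),8,95)]:
    p,q,e,k=locate(im,c,x,z,r,6); print(n,p.round(1),round(q,1),round(e,2),k)
cv2.imwrite('pics/t6z.png',cv2.resize(im[140:270,150:550],None,fx=2,fy=2,interpolation=cv2.INTER_CUBIC))
snap('scene','s6')
```

```text
28.4333
jar [ 583. -197.] 30.4 0.72 69
vial [ 522.8 -166.4] 12.2 0.93 59
cap [562.5 163.1] 11.8 0.59 39
dish [574.2 251.9] 29.8 0.66 45
plate [ 584.1 -197.6] 94.7 0.58 72
```

View pics/t6z.png

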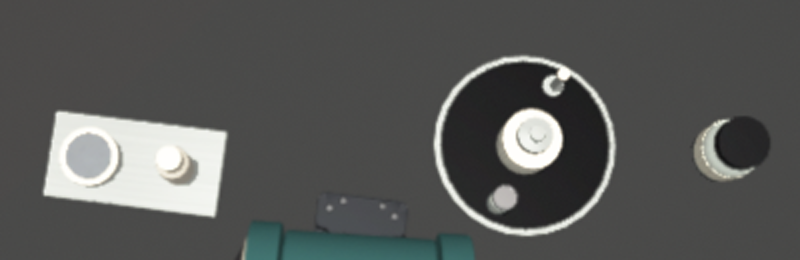

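View pics/s6.png

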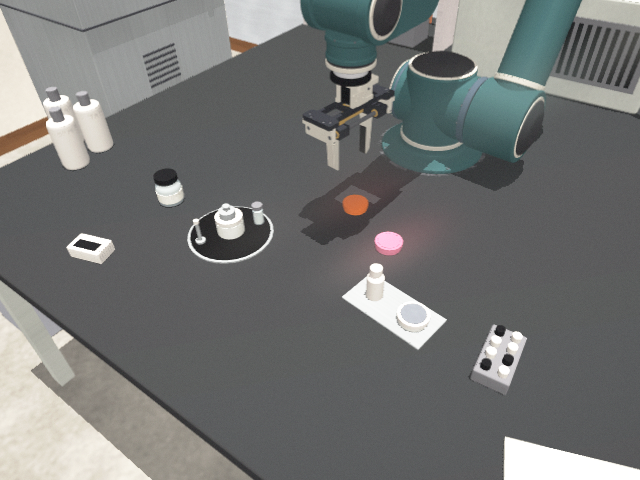

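```bash
python3 -c "
from rig import *
print(sign_off(), read_state()['clock'])"
```

```text
the job is handed in; nothing more can be done
the job is handed in; nothing more can be done
```

The layout is finished and handed in at about 28 s of the 141 s allowed. I placed the jar first, then the weight on its lid, the vial, the bottle and the dish.

My last checks came from the top and scene pictures, taken with the gripper open and clear of everything:

- **Jar:** the top camera puts it about 1.3 mm from the plate's middle. Part of that is probably camera bias, because the top camera read the jar 1–1.5 mm off at pick-up too.
- **Weight:** it is upright and within about 1 mm of the lid's centre, going by the picture taken just after I set it down. The last pictures still show it in place.
- **Vial:** it was released within 1 mm of the target point 68 mm out, opposite the probe. The top camera shows it about 1–2 mm from that point.
- **Bottle and dish:** both are within about 1 mm of the middles of the right and left halves of the pad.
- **Everything else:** all the pieces stand upright. The reagent bottle, the tube rack and the pink and orange dishes look undisturbed.

**Disagreements:**
- The scene camera reads about 2 mm away from the top and wrist cameras, so I relied on those two.
- The gripper opening fell from 36.2 to 34.5 mm while carrying the weight, which could have been a slight slip. The pictures before and after release showed it upright and centred.

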